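# Lay out the bread tasting board

## Robot

A 6-joint arm with a two-finger parallel gripper is mounted at the origin on the work surface. World frame = base frame: x ahead of the robot, y to its left, z up, the work surface at z = 0. Lengths are in m, angles in rad, forces in N, time in s.
With the tool pointing down it reaches from about 0.3 to 0.775 m from the base axis. Payload 14.6 kg.
Tool frame: the origin (TCP) lies at the very end of the fingers, on their centre line; the grasp point (between the pads) lies ctrl.tcp_to_grasp behind it (ctrl.tcp_to_grasp is the distance from the TCP to the grasp point, in m); x points along the fingers, y is the direction in which the jaws open and shut, and the axes are right-handed (so a half turn about x gives the same grasp; the last joint's range is limited). The gripper opens to 94 mm and grips with 3 to 60 N. Pads are 16 mm wide; open, the fingers measure 119 mm over their backs; the gripper's body (75 mm by 177 mm) begins 78 mm behind the grasp point.
Start: joints at [-1.273, 0.3, 1.521, -0, 1.321, -0.067], TCP at [0.196, -0.514, 0.205] pointing down, gripper open.
Joint ranges: [-3.03, 3.03], [-0.79, 2.21], [0.23, 2.52], [-1.04, 4.18], [0, 3.07], [-2.55, 2.55]. Speed limits (rad/s): [2.22, 2.22, 2.57, 3.14, 3.14, 3.14].

## Interface

Orientations are given as [roll, pitch, yaw] about the fixed x, y, z axes, in that order (R = Rz(yaw) Ry(pitch) Rx(roll)).
In Python, from station import ctrl gives the robot as it stands.
- The arm moves only by the tool play_rows, never from a script. Its argument "increments" is a list that holds one entry, the list of rows, each a list of 5 numbers: the closure in counts, from 0 (fully open) to 255 (shut), then the shift along the tool's x, y, z in cm, then the turn about the tool's x in degrees. A call has 1 to 12 rows; each row shifts and turns the commanded pose from where the row before left it, along the tool's axes as they then stand; what a row does not reach is not made up. A row lasts 1/12 s, in which the tool goes at most 41.7 mm and 7.16 degrees, less where a joint would pass 70% of its speed; a pose out of reach is approached as far as the arm can. A call is refused whole if a number of a shift passes 4.17 or a number of a turn 7.16, either way. A call with a gripper value outside its range is refused whole. The fingers move at their own pace and stop on an object; "newtons" is the grip in N (left out, the last holds). Time passes only in rows, so rows that do not move let the fingers close. It gives the time, the measured TCP pose, the force and the opening at its end, in the units of the state.
- ctrl.get_obs(): the state, without advancing time (a new reading comes with each control period).
- ctrl.camera(name): name is "side" or "top"; returns the picture (400x640x3 uint8, red, green, blue); there is no depth.
- ctrl.calibration(name): a dict with "fx", "fy", "cx", "cy" (pixels), "rvec" (rotation vector, rad) and "tvec" (3), from world to camera coordinates, as OpenCV has them. Camera axes: x right, y down, z forward; pixel columns grow to the right and rows downward; lengths in m; the calibration is good to about 2 mm. A picture is of the moment at which its call begins. calibration takes no time and is no camera call.
- ctrl.hand_in(): hands the job in, once; it reports no verdict.
The state is a dict: "time_s": time; "qpos": joint angles; "joint_vel": joint speeds; "tau": joint torques, N m; "ee_pos": TCP position; "eef_rot": TCP orientation; "force": force on the tool from outside, world axes, zero at the start; "moment": the same for the moment, N m; "grip_width": finger opening in m.
Only numpy, scipy, OpenCV 4.12 (cv2) and the standard library are available. Lean on these libraries where they do the work, as an engineer would, in place of code of your own. Each camera call takes 0.05 s, during which the arm holds its last target.

## Task

Set up the bread tasting board from the things on the black tray: stand the white marble plinth midway between the two bowls, with the round roll centred on top of it. Lay the long golden roll straight in front of the blue bowl and the dark rye roll straight behind the red bowl (the front of the board is its edge with the dark stripe), each lengthwise parallel to that stripe and with about 3 cm clear between it and its bowl. Let go of everything, and do not shift the dredger, brush, scraper or timer lying around.

Things in the scene. Friction and masses are not known exactly. Their poses are not given: they have to be found in the camera images.
- board: fixed plywood serving board, 270 mm (x) by 320 mm (y), 18 mm thick, flat on the table. Origin: centre of its underside; z up. Its front edge is the -x edge, marked on top by a dark brown stripe that runs along y. Its origin lies midway between the two bowls. It stands on the left or on the right of the table, the tray on the other side.
- blue_bowl: blue round bowl fixed on the board, 60 mm across the rim, 32 mm high. Origin: centre of its underside, on the board's top; axes parallel to the board's. The bowls stand at y = +80 mm and -80 mm on the board, which is which varies.
- red_bowl: red round bowl fixed on the board, same size, origin and axes as the blue one. Between board and tray lies a low brush; beyond them, about 0.75 m and more from the robot, stand a dredger 97 mm high, a scraper and a timer.
- plinth_center (a point): white marble disc (plinth), 60 mm diameter, 32 mm high, about 0.22 kg, upright on the black tray at the start; the point is its centre, 16 mm above its underside; z up.
- round_roll_center (a point): round golden bread roll with a pale cross on top, hard crust, 56 mm diameter, 36 mm high, flat bottom 44 mm across, steep sides from 10 to 22 mm up; the point is its centre, 18 mm above its underside; z up.
- long_roll_center (a point): long golden bread roll with three pale slashes, hard crust, 115 mm long along its x axis, 40 mm wide, 40 mm high, round section on a flat foot; the point is its centre, 20 mm above its underside; z up.
- rye_roll_center (a point): dark brown rye roll with three floury slashes, hard crust, 85 mm long along its x axis, 48 mm wide, 48 mm high, round section on a flat foot; the point is its centre, 24 mm above its underside; z up. All four loose things start with their centres 115 mm or more apart on a flat black baking tray (270 by 320 mm, 4 mm thick, rim 11 mm high).
Not all that is in view belongs to the job. What is shaped like the part that bears round_roll_center but green or pink is not meant.

How it is judged:
By the outcome, as a careful person would: the job done as asked, in the order asked, and still so for the second after the job is handed in, with the robot touching nothing.
It also fails if it takes over 122 s, if anything falls off the work surface, if the arm or the gripper's body presses on something with over 40 N, if the wrist force passes 120 N, or if a joint passes its speed limit or range.

## Working session

There is one attempt and no reset: what is moved stays moved. The work goes in short steps, Python scripts to look and compute and a tool call to move; the robot and the scene stay as the last step left them, time stands still between calls to the robot, and variables do not carry over. Pictures are saved under pics/ and viewed, and the job is handed in when it is done.

Besides the shell and the picture viewer there is one more tool, called after "Call:" as name(argument=value, ...), one argument or row to a line, values as JSON. play_rows: Moves the arm, as the interface text tells. Its arguments: {"type":"object","properties":{"increments":{"type":"array"},"newtons":{"type":"number"}},"required":["increments"]}

```bash
mkdir -p pics; ls; python3 - <<'E'
from station import ctrl
import cv2
for n in ("top","side"):
    im=ctrl.camera(n); cv2.imwrite(f"pics/{n}0.png",im[:,:,::-1])
    print(n,ctrl.calibration(n))
print(ctrl.get_obs(), ctrl.tcp_to_grasp)
E
```

```text
pics
top {'fx': 426.04286800842357, 'fy': 426.04286800842357, 'cx': 317.0986588747734, 'cy': 201.11430353052378, 'rvec': array([ 2.15361202, -2.11522586,  0.18866485]), 'tvec': array([-0.02094252,  0.43825071,  0.85463317])}
side {'fx': 400.7061656162606, 'fy': 400.7061656162606, 'cx': 321.1048215190893, 'cy': 196.39838913368314, 'rvec': array([ 0.4942922 , -2.6091632 ,  1.32614205]), 'tvec': array([0.4170664 , 0.16496125, 0.83258707])}
{'time_s': 0.1, 'qpos': array([-1.27257818e+00,  3.00390894e-01,  1.52150791e+00,  1.01839503e-05,
        1.32072296e+00, -6.65991297e-02]), 'joint_vel': array([ 0.00113603, -0.00104426, -0.00083009,  0.00047918, -0.00075061,
        0.00091948]), 'tau': array([-1.56910619e-04, -5.32649410e+01, -3.53287518e+01,  7.08927051e-02,
        2.35360838e-02, -5.02809553e-05]), 'ee_pos': array([ 0.19615861, -0.51357669,  0.20496128]), 'eef_rot': array([-1.64698067,  1.56976717,  1.85942674]), 'force': array([ 0.40109053,  0.4014874 , -0.17739934]), 'moment': array([-0.01477734,  0.01190785, -0.06291703]), 'grip_width': 0.09414325856251249} 0.0188
```

View pics/top0.png

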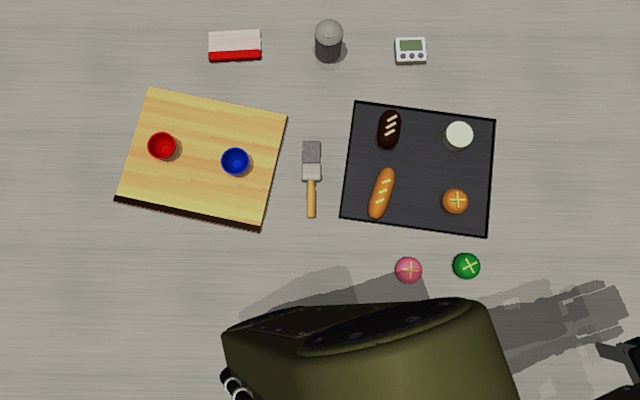

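View pics/side0.png

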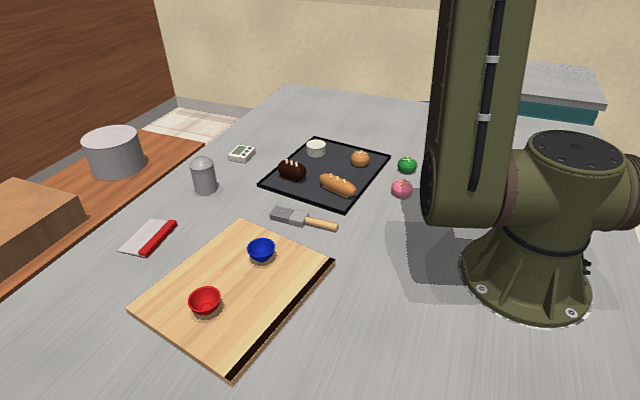

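The top view shows the board on the left, with the stripe edge running (115,200)-(260,230), the red bowl at (162,146) and the blue bowl at (235,161). On the tray are the rye roll (389,129), plinth (459,134), long roll (382,193) and round roll (455,200). The pink and green rolls are decoys.

```bash
cat > h.py <<'E'
import numpy as np, cv2
from station import ctrl
def cal(n):
    c=ctrl.calibration(n); R=cv2.Rodrigues(c["rvec"])[0]; t=np.array(c["tvec"]).ravel()
    K=np.array([[c["fx"],0,c["cx"]],[0,c["fy"],c["cy"]],[0,0,1]]); return K,R,t
def plane(n,px,z):
    K,R,t=cal(n); px=np.asarray(px,float).reshape(-1,2)
    d=(R.T@np.linalg.inv(K)@np.c_[px,np.ones(len(px))].T).T; C=-R.T@t
    return C+d*((z-C[2])/d[:,2])[:,None]
def proj(n,P):
    K,R,t=cal(n); return cv2.projectPoints(np.asarray(P,float).reshape(-1,1,3),R,t,K,None)[0].reshape(-1,2)
def tri(pt,ps):
    Ps=[]
    for n in("top","side"):
        K,R,t=cal(n); Ps.append(K@np.c_[R,t])
    X=cv2.triangulatePoints(Ps[0],Ps[1],np.array(pt,float).reshape(2,1),np.array(ps,float).reshape(2,1)).ravel(); return X[:3]/X[3]
def blobs(im,lo,hi,amin=60,roi=None):
    hsv=cv2.cvtColor(im,cv2.COLOR_RGB2HSV); m=cv2.inRange(hsv,np.array(lo),np.array(hi))
    if roi:
        k=np.zeros_like(m); x0,y0,x1,y1=roi; k[y0:y1,x0:x1]=255; m&=k
    m=cv2.morphologyEx(m,cv2.MORPH_CLOSE,np.ones((5,5)))
    cs=cv2.findContours(m,cv2.RETR_EXTERNAL,cv2.CHAIN_APPROX_NONE)[0]
    return [c[:,0,:] for c in sorted(cs,key=cv2.contourArea,reverse=True) if cv2.contourArea(c)>amin]
def save(n,name,crop=None,s=1):
    im=ctrl.camera(n)
    o=im if crop is None else im[crop[1]:crop[3],crop[0]:crop[2]]
    o=cv2.resize(o,None,fx=s,fy=s,interpolation=cv2.INTER_CUBIC); cv2.imwrite("pics/"+name,o[:,:,::-1]); return im
E
python3 - <<'E'
from h import *
im=cv2.imread("pics/top0.png")[:,:,::-1].copy(); 
for n in("top","side"):
    K,R,t=cal(n); print(n,"cam",-R.T@t)
roi={'red':((0,120,60),(8,255,255),(140,120,190,175),.05),'blue':((105,120,50),(130,255,255),(210,140,260,185),.05),
'plinth':((0,0,130),(179,60,255),(435,112,485,160),.036),'round':((5,80,90),(30,255,255),(435,180,480,225),.020),
'long':((5,80,90),(30,255,255),(360,160,405,225),.024),'rye':((0,60,30),(20,255,255),(370,105,405,155),.026)}
for k,(lo,hi,r,z) in roi.items():
    b=blobs(im,lo,hi,60,r)
    if not b: print(k,"none");continue
    P=plane("top",b[0],z)[:,:2].astype(np.float32)*1000
    rc=cv2.minAreaRect(P); ce,ra=cv2.minEnclosingCircle(P)
    print(k,len(b),"circ",np.round(ce,1),round(ra,1),"rect",np.round(rc[0],1),np.round(rc[1],1),round(rc[2],1))
hsv=cv2.cvtColor(im,cv2.COLOR_RGB2HSV)
b=blobs(im,(8,40,120),(30,255,255),2000,(100,70,300,245))[0]
rc=cv2.minAreaRect(plane("top",b,.018)[:,:2].astype(np.float32)*1000); print("board",rc)
o=cv2.resize(im[70:250,100:500],None,fx=2,fy=2,interpolation=cv2.INTER_CUBIC);cv2.imwrite("pics/z0.png",o[:,:,::-1])
E
```

```text
top cam [ 0.28668972 -0.0096756   0.91685086]
side cam [0.17392242 0.68793165 0.62518707]
red 1 circ [550.  318.2] 30.0 rect [550.4 318.1] [56.9 59.1] 1.1
blue 1 circ [519.5 161.6] 29.3 rect [518.7 161.6] [56.2 56.9] 1.1
plinth 2 circ [ 592.9 -317.8] 29.9 rect [ 593.1 -318.1] [56.4 58.6] 1.1
round 1 circ [ 448.7 -308.3] 28.2 rect [ 447.9 -308.2] [54.5 54.7] 52.7
long 1 circ [ 463.  -150.5] 57.9 rect [ 463.1 -150.3] [ 38.3 115.7] 71.7
rye 1 circ [ 608.5 -171. ] 40.0 rect [ 609.  -167.5] [36.4 79.6] 83.1
board ((542.8900756835938, 238.65310668945312), (321.02728271484375, 256.1020812988281), 78.83130645751953)
```

View pics/z0.png

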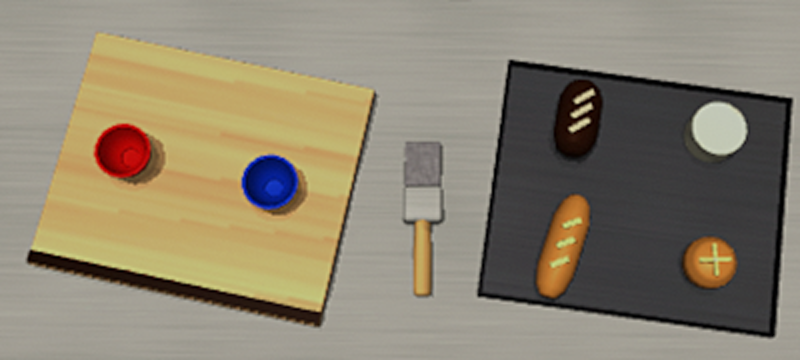

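```bash
cat >> h.py <<'E'
from scipy.spatial.transform import Rotation as Ro
def state(): 
    o=ctrl.get_obs(); return np.array(o["ee_pos"]),Ro.from_euler("xyz",o["eef_rot"]).as_matrix(),o
def need(target,jaw_deg=None):
    "target TCP xyz (m); jaw_deg: wanted world angle of tool y (mod 180). Translation given in CURRENT tool axes and in axes after turn"
    p,R,o=state(); d=np.array(target)-p
    a=np.degrees(np.arctan2(R[1,1],R[0,1]))
    print("t",round(o["time_s"],2),"tcp",np.round(p*1000,1),"jaw",round(a,2),"q6",round(o["qpos"][5],2),"w",round(o["grip_width"]*1000,1),"F",np.round(o["force"],1))
    print(" cm in tool now",np.round(R.T@d*100,2))
    if jaw_deg is not None:
        for k in(jaw_deg,jaw_deg+180,jaw_deg-180):
            dy=(k-a); 
            if abs(dy)>200: continue
            th=-dy # tool x is down
            R2=R@Ro.from_euler("x",th,degrees=True).as_matrix()
            print("  turn about tool x",round(th,2),"check jaw",np.round(np.degrees(np.arctan2(R2[1,1],R2[0,1])),1),"cm after turn",np.round(R2.T@d*100,2))
E
python3 - <<'E'
from h import *
im=cv2.imread("pics/top0.png")[:,:,::-1].copy(); sm=cv2.imread("pics/side0.png")[:,:,::-1].copy()
hsv=cv2.cvtColor(im,cv2.COLOR_RGB2HSV)
print(hsv[129,365:412:3].tolist())
for s in(60,90,110):
    b=blobs(im,(0,s,15),(20,255,255),60,(365,100,412,156))[0]
    P=plane("top",b,.026)[:,:2].astype(np.float32)*1000; print(s,cv2.minAreaRect(P)); 
    e=cv2.fitEllipse(P);print(e)
for k,lo,hi,r,r2 in[('long',(5,80,90),(30,255,255),(360,160,405,225),(312,165,365,205)),('round',(5,80,90),(30,255,255),(435,180,480,225),(345,145,378,170)),('plinth',(0,0,130),(179,60,255),(435,112,485,160),(300,135,330,162)),
 ('red',(0,120,60),(8,255,255),(140,120,190,175),(180,280,230,325)),('blue',(105,120,50),(130,255,255),(210,140,260,185),(240,230,280,270)),('rye',(0,60,15),(20,255,255),(370,105,405,155),(270,150,312,185))]:
    c=[]
    for I,q in((im,r),(sm,r2)):
        b=blobs(I,lo,hi,40,q)[0]; m=cv2.moments(b.reshape(-1,1,2)); c.append((m['m10']/m['m00'],m['m01']/m['m00']))
    X=tri(*c); print(k,np.round(X*1000,1),np.round(c,1).tolist(), np.round(proj("top",X)-c[0],1),np.round(proj("side",X)-c[1],1))
need([.593,-.318,.10],90)
E
```

```text
[[135, 9, 59], [150, 4, 59], [120, 4, 60], [135, 8, 61], [60, 6, 44], [9, 217, 27], [10, 232, 33], [9, 183, 39], [0, 255, 27], [24, 78, 144], [14, 137, 54], [5, 244, 24], [120, 12, 64], [110, 13, 60], [105, 9, 60], [135, 9, 58]]
60 ((604.1254272460938, -166.79685974121094), (46.97239303588867, 89.97636413574219), 80.58576202392578)
((604.4989624023438, -166.78878784179688), (47.94544982910156, 92.26543426513672), 79.22119903564453)
90 ((606.3837890625, -166.841552734375), (46.27860641479492, 85.59365844726562), 80.10682678222656)
((605.4486083984375, -166.83360290527344), (47.529327392578125, 89.15611267089844), 79.60762786865234)
110 ((606.1970825195312, -166.68223571777344), (46.18290710449219, 85.09175872802734), 80.78826141357422)
((605.37060546875, -166.7762451171875), (47.264225006103516, 88.72687530517578), 79.58810424804688)
long [ 462.4 -150.9   18.3] [[381.3, 192.4], [337.4, 184.8]] [[0.1 0.5]] [[-0.4 -0.1]]
round [ 448.1 -309.3   16.3] [[454.8, 200.6], [359.8, 158.2]] [[0.1 0.3]] [[-0.3 -0.1]]
plinth [ 596.1 -318.8   31.8] [[459.2, 133.6], [313.8, 143.2]] [[-0.2 -0.9]] [[0.7 0.2]]
red [551.8 320.8  42.3] [[160.9, 145.1], [204.2, 300.0]] [[0.1 0.3]] [[-0.3 -0.1]]
blue [521.  163.2  41. ] [[234.5, 160.6], [260.7, 248.9]] [[0.1 0.3]] [[-0.3 -0.1]]
rye [ 605.  -167.7   21.8] [[388.6, 128.7], [291.5, 170.2]] [[0.1 0.3]] [[-0.3 -0.1]]
t 0.1 tcp [ 196.2 -513.6  205. ] jaw -69.1 q6 -0.07 w 94.1 F [ 0.4  0.4 -0.2]
 cm in tool now [ 10.5   -4.1  -44.05]
  turn about tool x -159.1 check jaw 90.0 cm after turn [10.5  19.55 39.69]
  turn about tool x 20.9 check jaw -90.0 cm after turn [ 10.5  -19.55 -39.69]
```

Call:
play_rows(
  increments=[
    [[0, 0, 0, 0, 5.8], [0, 0, 0, 0, 5.8], [0, 0, 0, 0, 5.8], [0, 0, 0, 0, 5.8], [0, 0, 0, 0, 5.7], [0, 0, 0, 0, 0]],
  ],
  newtons=25,
)

```text
time_s: 0.6
ee_pos: [0.1962, -0.5137, 0.2052]
eef_rot: [-1.151, 1.57, 1.846]
force: [-0.6, -0.2, 0.4]
grip_width: 0.094
```

```bash
python3 -c "
from h import *
need([.594,-.318,.08],-98)"
```

```text
t 0.6 tcp [ 196.2 -513.7  205.2] jaw -98.27 q6 0.44 w 94.0 F [-0.6 -0.2  0.4]
 cm in tool now [ 12.52 -25.08 -36.56]
  turn about tool x -0.27 check jaw -98.0 cm after turn [ 12.52 -24.91 -36.67]
  turn about tool x -180.27 check jaw 82.0 cm after turn [12.52 24.91 36.67]
  turn about tool x 179.73 check jaw 82.0 cm after turn [12.52 24.91 36.67]
```

Call:
play_rows(
  increments=[
    [[0, 1.04, -2.09, -3.05, 0], [0, 1.04, -2.09, -3.05, 0], [0, 1.04, -2.09, -3.05, 0], [0, 1.04, -2.09, -3.05, 0], [0, 1.04, -2.09, -3.05, 0], [0, 1.04, -2.09, -3.05, 0], [0, 1.04, -2.09, -3.05, 0], [0, 1.04, -2.09, -3.05, 0], [0, 1.04, -2.09, -3.05, 0], [0, 1.04, -2.09, -3.05, 0], [0, 1.04, -2.09, -3.05, 0], [0, 1.04, -2.09, -3.05, 0]],
  ],
)

```text
time_s: 1.6
ee_pos: [0.5949, -0.3151, 0.0798]
eef_rot: [-0.432, 1.57, 2.574]
force: [-0.2, -1.1, -0.3]
grip_width: 0.0941
```

Call:
play_rows(
  increments=[
    [[0, 0, 0, 0, 0], [0, 0, 0, 0, 0]],
  ],
)

```text
time_s: 1.77
ee_pos: [0.5942, -0.3149, 0.079]
eef_rot: [-0.386, 1.568, 2.622]
force: [-0.3, -0.1, 0.7]
grip_width: 0.0941
```

```bash
python3 -c "
from h import *
need([.594,-.318,.009],-98)
save('top','t1.png',(340,80,640,400),2);save('side','s1.png',(230,80,480,230),3)"
```

```text
t 1.77 tcp [ 594.2 -314.9   79. ] jaw -97.67 q6 1.16 w 94.1 F [-0.3 -0.1  0.7]
 cm in tool now [ 7.    0.32 -0.04]
  turn about tool x 0.33 check jaw -98.0 cm after turn [ 7.    0.32 -0.04]
  turn about tool x -179.67 check jaw 82.0 cm after turn [ 7.   -0.32  0.04]
  turn about tool x 180.33 check jaw 82.0 cm after turn [ 7.   -0.32  0.04]
```

View pics/s1.png

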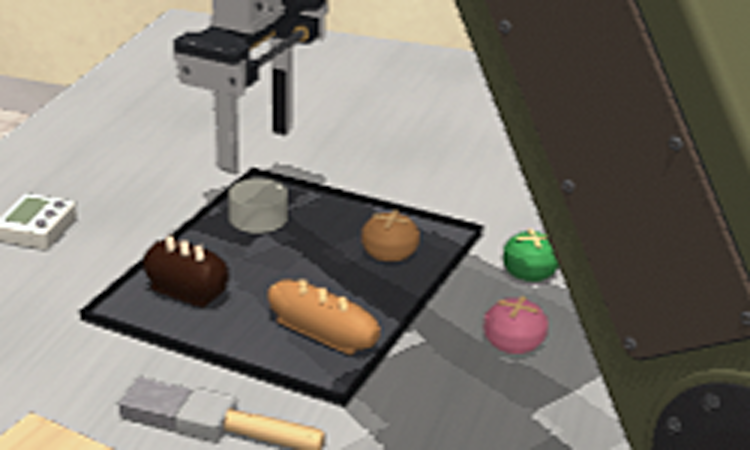

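The gripper straddles the plinth, with its fingers either side of (258,205) in the crop. Next I lower and grip.

Call:
play_rows(
  increments=[
    [[0, 1.2, 0.32, 0, 0], [0, 2, 0, 0, 0], [0, 2, 0, 0, 0], [0, 1.2, 0, 0, 0], [0, 0.6, 0, 0, 0], [0, 0, 0, 0, 0], [0, 0, 0, 0, 0], [255, 0, 0, 0, 0], [255, 0, 0, 0, 0], [255, 0, 0, 0, 0], [255, 0, 0, 0, 0], [255, 0, 0, 0, 0]],
  ],
  newtons=25,
)

```text
time_s: 2.87
ee_pos: [0.5932, -0.3195, 0.011]
eef_rot: [2.903, 1.57, -0.378]
force: [0.9, 1.9, 0.6]
grip_width: 0.0638
```

Call:
play_rows(
  increments=[
    [[255, 0, 0, 0, 0], [255, 0, 0, 0, 0], [255, 0, 0, 0, 0], [255, 0, 0, 0, 0]],
  ],
)

```text
time_s: 3.2
ee_pos: [0.5932, -0.3195, 0.0109]
eef_rot: [-2.872, 1.571, 0.13]
force: [-0.7, 1.4, 4.0]
grip_width: 0.0598
```

```bash
python3 -c "
from h import *
need([.594,-.318,.009],-11.15)"
```

```text
t 3.2 tcp [ 593.2 -319.5   10.9] jaw -98.0 q6 1.16 w 59.8 F [-0.7  1.4  4. ]
 cm in tool now [ 0.19 -0.16 -0.06]
  turn about tool x -86.85 check jaw -11.2 cm after turn [ 0.19  0.05 -0.16]
  turn about tool x 93.15 check jaw 168.8 cm after turn [ 0.19 -0.05  0.16]
```

Call:
play_rows(
  increments=[
    [[255, -1, 0, 0, 0], [255, -2, 0, 0, 0], [255, -2.5, 0, 0, 0], [255, -2.5, 0, 0, 0], [255, -2, 0, 0, -4], [255, 0, 0, 0, -5], [255, 0, 0, 0, -6], [255, 0, 0, 0, -6], [255, 0, 0, 0, -6], [255, 0, 0, 0, -6], [255, 0, 0, 0, -6], [255, 0, 0, 0, -6]],
  ],
)

```text
time_s: 4.2
ee_pos: [0.5929, -0.3196, 0.1109]
eef_rot: [-0.471, 1.57, -2.961]
force: [0.1, -0.3, -1.8]
grip_width: 0.0596
```

Call:
play_rows(
  increments=[
    [[255, 0, 0, 0, -6], [255, 0, 0, 0, -6], [255, 0, 0, 0, -6], [255, 0, 0, 0, -6], [255, 0, 0, 0, -6], [255, 0, 0, 0, -6], [255, 0, 0, 0, -5.9], [255, 0, 0, 0, 0], [255, 0, 0, 0, 0]],
  ],
)

```text
time_s: 4.95
ee_pos: [0.593, -0.3196, 0.1108]
eef_rot: [-0.944, 1.571, -2.712]
force: [-0.2, -0.6, -1.4]
grip_width: 0.0596
```

```bash
python3 -c "
from h import *
need([.535,.240,.09],-11.15)"
```

```text
t 4.95 tcp [ 593.  -319.6  110.8] jaw -11.29 q6 -0.35 w 59.6 F [-0.2 -0.6 -1.4]
 cm in tool now [  2.08 -16.64 -53.74]
  turn about tool x -0.14 check jaw -11.1 cm after turn [  2.08 -16.51 -53.78]
  turn about tool x -180.14 check jaw 168.9 cm after turn [ 2.08 16.51 53.78]
  turn about tool x 179.86 check jaw 168.9 cm after turn [ 2.08 16.51 53.78]
```

Call:
play_rows(
  increments=[
    [[255, 0, -0.6, -2, 0], [255, 0, -1.15, -3.7, 0], [255, 0, -1.15, -3.7, 0], [255, 0, -1.15, -3.7, 0], [255, 0, -1.15, -3.7, 0], [255, 0, -1.15, -3.7, 0], [255, 0, -1.15, -3.7, 0], [255, 0, -1.15, -3.7, 0], [255, 0, -1.15, -3.7, 0], [255, 0, -1.15, -3.7, 0], [255, 0, -1.15, -3.7, 0], [255, 0, -1.15, -3.7, 0]],
  ],
)

```text
time_s: 5.95
ee_pos: [0.5448, 0.1268, 0.1111]
eef_rot: [1.776, 1.57, 0.008]
force: [1.2, -0.4, -2.6]
grip_width: 0.0594
```

Call:
play_rows(
  increments=[
    [[255, 0.3, -1.15, -3.7, 0], [255, 0.5, -1.15, -3.7, 0], [255, 0.7, -0.9, -2.6, 0], [255, 0.6, -0.2, -1, 0], [255, 0, 0, 0, 0], [255, 0, 0, 0, 0], [255, 0, 0, 0, 0]],
  ],
)

```text
time_s: 6.53
ee_pos: [0.5335, 0.2383, 0.09]
eef_rot: [1.207, 1.571, -0.56]
force: [-0.5, -0.2, -3.8]
grip_width: 0.0594
```

```bash
python3 -c "
from h import *
need([.535,.240,.0255],-11.15)
save('top','t2.png',(90,70,390,250),2);save('side','s2.png',(110,150,360,400),2)"
```

```text
t 6.53 tcp [533.5 238.3  90. ] jaw -11.23 q6 0.55 w 59.4 F [-0.5 -0.2 -3.8]
 cm in tool now [ 6.45  0.11 -0.2 ]
  turn about tool x -0.08 check jaw -11.1 cm after turn [ 6.45  0.11 -0.2 ]
  turn about tool x -180.08 check jaw 168.9 cm after turn [ 6.45 -0.11  0.2 ]
  turn about tool x 179.92 check jaw 168.9 cm after turn [ 6.45 -0.11  0.2 ]
```

View pics/s2.png

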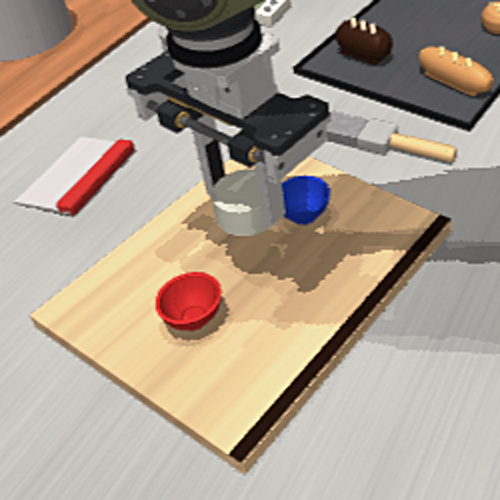

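View pics/t2.png

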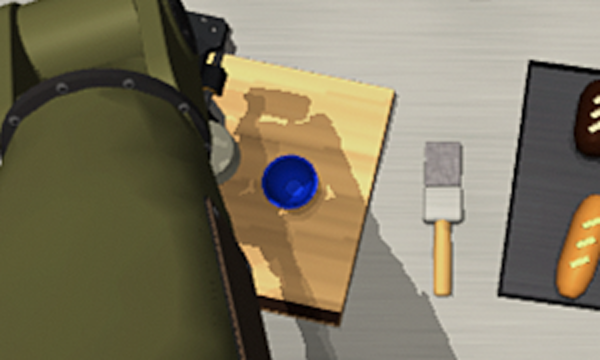

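The side view shows the plinth held between the fingers over the board's middle, hanging level between the red bowl and the blue bowl. Lowering it.

Call:
play_rows(
  increments=[
    [[255, 1, 0.1, -0.2, 0], [255, 2, 0, 0, 0], [255, 1.5, 0, 0, 0], [255, 1, 0, 0, 0], [255, 0.6, 0, 0, 0], [255, 0.2, 0, 0, 0], [255, 0, 0, 0, 0], [255, 0, 0, 0, 0]],
  ],
)

```text
time_s: 7.3
ee_pos: [0.5349, 0.2413, 0.0273]
eef_rot: [2.144, 1.57, 0.38]
force: [0.2, 0.6, -2.4]
grip_width: 0.0598
```

```bash
python3 -c "
from h import *
need([.535,.240,.025],-11.15)"
```

```text
t 7.3 tcp [534.9 241.3  27.3] jaw -11.11 q6 0.56 w 59.8 F [ 0.2  0.6 -2.4]
 cm in tool now [0.23 0.04 0.13]
  turn about tool x 0.04 check jaw -11.2 cm after turn [0.23 0.04 0.13]
  turn about tool x -179.96 check jaw 168.8 cm after turn [ 0.23 -0.04 -0.13]
  turn about tool x 180.04 check jaw 168.8 cm after turn [ 0.23 -0.04 -0.13]
```

Call:
play_rows(
  increments=[
    [[255, 0.12, 0, 0.1, 0], [255, 0.12, 0, 0, 0], [255, 0, 0, 0, 0], [255, 0, 0, 0, 0]],
  ],
)

```text
time_s: 7.63
ee_pos: [0.5346, 0.2403, 0.0248]
eef_rot: [1.96, 1.57, 0.196]
force: [0.5, -1.1, 3.3]
grip_width: 0.0591
```

```bash
python3 -c "
from h import *
need([.535,.240,.025],-11.15)"
```

```text
t 7.63 tcp [534.6 240.3  24.8] jaw -11.1 q6 0.55 w 59.1 F [ 0.5 -1.1  3.3]
 cm in tool now [-0.02  0.04  0.02]
  turn about tool x 0.05 check jaw -11.2 cm after turn [-0.02  0.04  0.02]
  turn about tool x -179.95 check jaw 168.8 cm after turn [-0.02 -0.04 -0.02]
  turn about tool x 180.05 check jaw 168.8 cm after turn [-0.02 -0.04 -0.02]
```

Contact is made: the force went from -2.4 to +3.3 N. Releasing, rising, then heading for the round roll.

Call:
play_rows(
  increments=[
    [[0, 0, 0, 0, 0], [0, 0, 0, 0, 0], [0, 0, 0, 0, 0], [0, 0, 0, 0, 0], [0, 0, 0, 0, 0], [0, -1, 0, 0, 0], [0, -2, 0, 0, 0], [0, -3, 0, 0, 0], [0, -3, 0, 0, 0], [0, 0, 0, 0, 0]],
  ],
)

```text
time_s: 8.47
ee_pos: [0.5365, 0.2412, 0.121]
eef_rot: [2.132, 1.562, 0.368]
force: [-0.5, 0.8, 1.0]
grip_width: 0.0939
```

```bash
python3 -c "
from h import *
need([.448,-.3085,.115],-98)
need([.448,-.3085,.115],-11.15)"
```

```text
t 8.47 tcp [536.5 241.2 121. ] jaw -11.1 q6 0.55 w 93.9 F [-0.5  0.8  1. ]
 cm in tool now [ 0.35  1.89 55.65]
  turn about tool x 86.9 check jaw -98.0 cm after turn [ 0.35 55.67  1.12]
  turn about tool x -93.1 check jaw 82.0 cm after turn [  0.35 -55.67  -1.12]
t 8.47 tcp [536.5 241.2 121. ] jaw -11.1 q6 0.55 w 93.9 F [-0.5  0.8  1. ]
 cm in tool now [ 0.35  1.89 55.65]
  turn about tool x 0.05 check jaw -11.2 cm after turn [ 0.35  1.94 55.65]
  turn about tool x -179.95 check jaw 168.8 cm after turn [  0.35  -1.94 -55.65]
  turn about tool x 180.05 check jaw 168.8 cm after turn [  0.35  -1.94 -55.65]
```

Call:
play_rows(
  increments=[
    [[0, 0, 0.1, 2.5, 0], [0, 0, 0.12, 3.8, 0], [0, 0, 0.12, 3.8, 0], [0, 0, 0.12, 3.8, 0], [0, 0, 0.12, 3.8, 0], [0, 0, 0.12, 3.8, 0], [0, 0, 0.12, 3.8, 0], [0, 0, 0.12, 3.8, 0], [0, 0, 0.12, 3.8, 0], [0, 0, 0.12, 3.8, 0], [0, 0, 0.12, 3.8, 0], [0, 0, 0.12, 3.8, 0]],
  ],
)

```text
time_s: 9.47
ee_pos: [0.4623, -0.199, 0.1148]
eef_rot: [1.325, 1.57, -0.439]
force: [-0.1, 0.3, -0.4]
grip_width: 0.0941
```

Call:
play_rows(
  increments=[
    [[0, 0, 0.12, 3.8, 0], [0, 0.5, 0.12, 3.8, 0], [0, 1, 0.12, 2.5, 0], [0, 1, 0.1, 1, 0], [0, 1, 0, 0.3, 0], [0, 0, 0, 0, 0], [0, 0, 0, 0, 0]],
  ],
)

```text
time_s: 10.05
ee_pos: [0.4456, -0.3086, 0.0788]
eef_rot: [-2.151, 1.569, 2.368]
force: [0.6, -0.0, 0.4]
grip_width: 0.0941
```

```bash
python3 - <<'E'
from h import *
need([.448,-.3085,.009],-11.15)
im=save('top','t3.png',(90,70,390,250),2);sm=save('side','s3.png',(230,80,480,230),3)
b=blobs(im,(0,0,130),(179,60,255),60,(165,120,235,190))
cv2.imwrite('pics/full3.png',im[:,:,::-1]);cv2.imwrite('pics/fulls3.png',sm[:,:,::-1])
for c in b:
    P=plane("top",c,.05)[:,:2].astype(np.float32)*1000; print(cv2.minEnclosingCircle(P),cv2.minAreaRect(P))
E
```

```text
t 10.05 tcp [ 445.6 -308.6   78.8] jaw -11.05 q6 -0.48 w 94.1 F [ 0.6 -0.   0.4]
 cm in tool now [ 6.98  0.24 -0.05]
  turn about tool x 0.1 check jaw -11.2 cm after turn [ 6.98  0.24 -0.05]
  turn about tool x -179.9 check jaw 168.8 cm after turn [ 6.98 -0.24  0.05]
  turn about tool x 180.1 check jaw 168.8 cm after turn [ 6.98 -0.24  0.05]
((534.65087890625, 237.0647430419922), 29.777118682861328) ((534.55908203125, 237.01168823242188), (56.56056594848633, 59.03915023803711), 1.1240233182907104)
```

View pics/s3.png

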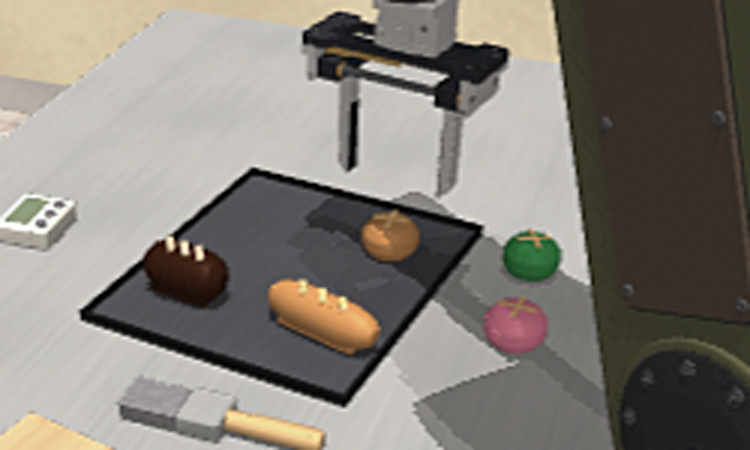

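View pics/t3.png

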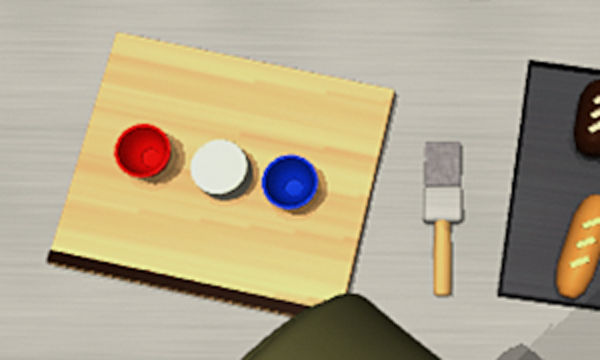

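```bash
python3 - <<'E'
from h import *
im=cv2.imread("pics/full3.png")[:,:,::-1].copy(); sm=cv2.imread("pics/fulls3.png")[:,:,::-1].copy()
for k,lo,hi,r,r2 in[('red',(0,120,60),(8,255,255),(140,120,190,175),(180,280,230,325)),('blue',(105,120,50),(130,255,255),(210,140,260,185),(240,230,280,270)),('plinth',(0,0,130),(179,60,255),(165,120,235,190),(205,245,260,300))]:
    for n,I,q in(("top",im,r),("side",sm,r2)):
        bs=blobs(I,lo,hi,40,q)
        for b in bs[:2]:
            P=plane(n,b,.05)[:,:2].astype(np.float32)*1000
            m=cv2.moments(b.reshape(-1,1,2)); x,y,w,h=cv2.boundingRect(b.reshape(-1,1,2))
            print(k,n,cv2.contourArea(b.reshape(-1,1,2)),"bbox",x,y,w,h,"cent",round(m['m10']/m['m00'],1),round(m['m01']/m['m00'],1),np.round(cv2.minEnclosingCircle(P)[0],1), np.round(P.min(0),1),np.round(P.max(0),1))
cv2.imwrite("pics/c3.png",cv2.resize(sm[220:330,170:300],None,fx=5,fy=5,interpolation=cv2.INTER_NEAREST)[:,:,::-1])
E
```

```text
red top 563.5 bbox 147 132 29 27 cent 161.0 145.1 [550.  318.2] [521.9 288.6] [579.  347.4]
red side 711.0 bbox 188 286 33 30 cent 204.2 300.0 [546.3 326. ] [516.2 292.7] [578.6 355.5]
blue top 549.0 bbox 221 148 28 27 cent 234.6 160.7 [519.5 161.6] [490.5 133.1] [546.9 190.1]
blue side 467.5 bbox 247 238 28 24 cent 260.7 248.9 [514.1 171.6] [486.8 137.4] [546.9 204. ]
plinth top 566.5 bbox 185 140 29 27 cent 198.9 153.0 [534.7 237.1] [506.1 207.5] [563.  266.6]
plinth side 749.0 bbox 220 259 31 33 cent 235.1 274.9 [525.  251.9] [488.5 212.5] [562.7 290.8]
```

View pics/c3.png

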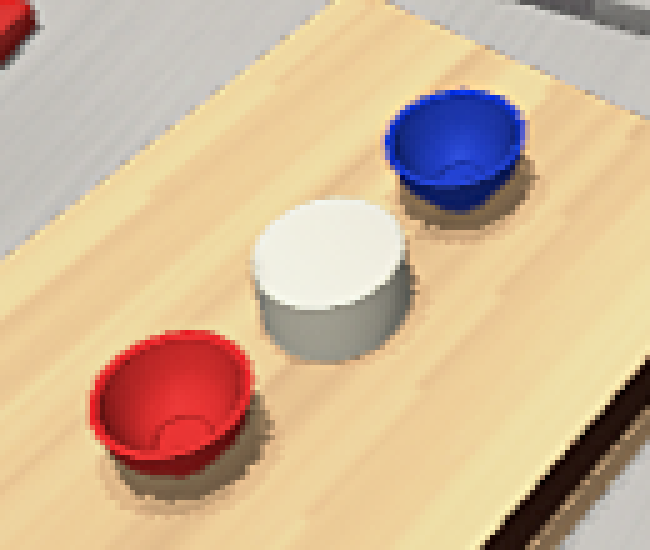

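```bash
python3 - <<'E'
from h import *
sm=cv2.imread("pics/fulls3.png")[:,:,::-1].copy()
b=blobs(sm,(0,0,190),(179,60,255),40,(215,250,260,300))[0]
print(cv2.boundingRect(b.reshape(-1,1,2)))
P=plane("side",b,.05)[:,:2].astype(np.float32)*1000;print(cv2.minEnclosingCircle(P))
for k,lo,hi,r2 in[('red',(0,120,60),(8,255,255),(180,280,230,325)),('blue',(105,120,50),(130,255,255),(240,230,280,270))]:
    b=blobs(sm,lo,hi,40,r2)[0]; P=plane("side",b,.05)[:,:2]*1000
    # keep rim's far half (as seen from the camera) where silhouette is the rim
    y0=b[:,1].min(); s=b[:,1]<=y0+10
    Q=P[s]; A=np.c_[2*Q,np.ones(len(Q))]; x=np.linalg.lstsq(A,(Q**2).sum(1),rcond=None)[0]; print(k,x[:2],np.sqrt(x[2]+x[0]**2+x[1]**2))
E
```

```text
(220, 259, 31, 23)
((532.990234375, 241.21546936035156), 29.68572998046875)
red [549.39188857 322.34345208] 28.79285899463001
blue [518.10772912 166.10510469] 27.80484962842206
```

Both cameras put the plinth about 3 mm off the middle, toward the blue bowl. I'll go back and mend it before loading the roll.

Call:
play_rows(
  increments=[
    [[0, -2, 0, -1.5, 0], [0, -2, 0, -3.8, 0], [0, 0, -0.15, -3.8, 0], [0, 0, -0.15, -3.8, 0], [0, 0, -0.15, -3.8, 0], [0, 0, -0.15, -3.8, 0], [0, 0, -0.15, -3.8, 0], [0, 0, -0.15, -3.8, 0], [0, 0, -0.15, -3.8, 0], [0, 0, -0.15, -3.8, 0], [0, 0, -0.15, -3.8, 0], [0, 0, -0.15, -3.8, 0]],
  ],
)

```text
time_s: 11.15
ee_pos: [0.5136, 0.1197, 0.1196]
eef_rot: [1.95, 1.569, 0.187]
force: [0.9, 0.1, 0.3]
grip_width: 0.0938
```

Call:
play_rows(
  increments=[
    [[0, 0, -0.15, -3.8, 0], [0, 0, -0.1, -3.8, 0], [0, 0, 0, -3.8, 0], [0, 0, 0, -2, 0], [0, 0, 0, -0.5, 0], [0, 0, 0, 0, 0], [0, 0, 0, 0, 0]],
  ],
)

```text
time_s: 11.73
ee_pos: [0.5378, 0.2533, 0.1189]
eef_rot: [0.497, 1.571, -1.267]
force: [-0.6, -1.0, -0.3]
grip_width: 0.094
```

```bash
python3 - <<'E'
from h import *
need([.535,.2403,.027],-11.15)
E
```

```text
t 11.73 tcp [537.8 253.3 118.9] jaw -11.06 q6 0.57 w 94.0 F [-0.6 -1.  -0.3]
 cm in tool now [ 9.19 -0.02  1.33]
  turn about tool x 0.09 check jaw -11.1 cm after turn [ 9.19 -0.02  1.33]
  turn about tool x -179.91 check jaw 168.9 cm after turn [ 9.19  0.02 -1.33]
  turn about tool x 180.09 check jaw 168.9 cm after turn [ 9.19  0.02 -1.33]
```

Call:
play_rows(
  increments=[
    [[0, 0, 0, 1.33, 0], [0, 2, 0, 0, 0], [0, 2.5, 0, 0, 0], [0, 2.5, 0, 0, 0], [0, 1.5, 0, 0, 0], [0, 0.7, 0, 0, 0], [0, 0, 0, 0, 0], [255, 0, 0, 0, 0], [255, 0, 0, 0, 0], [255, 0, 0, 0, 0], [255, 0, 0, 0, 0], [255, 0, 0, 0, 0]],
  ],
)

```text
time_s: 12.73
ee_pos: [0.5359, 0.2407, 0.0273]
eef_rot: [2.134, 1.57, 0.369]
force: [-0.4, 1.2, 0.2]
grip_width: 0.0641
```

Call:
play_rows(
  increments=[
    [[255, 0, 0, 0, 0], [255, 0, 0, 0, 0], [255, 0, 0, 0, 0], [255, 0, 0, 0, 0], [255, -0.4, 0, 0, 0], [255, -0.2, 0, -0.3, 0], [255, 0, 0, 0, 0], [255, 0, 0, 0, 0], [255, 0.3, 0, 0, 0], [255, 0.2, 0, 0, 0], [255, 0.1, 0, 0, 0], [255, 0, 0, 0, 0]],
  ],
)

```text
time_s: 13.73
ee_pos: [0.5361, 0.2435, 0.027]
eef_rot: [-1.244, 1.57, -3.009]
force: [-2.9, -0.5, 6.9]
grip_width: 0.0592
```

```bash
python3 - <<'E'
from h import *
need([.535,.243,.027],-11.15)
E
```

```text
t 13.73 tcp [536.1 243.5  27. ] jaw -11.1 q6 0.56 w 59.2 F [-2.9 -0.5  6.9]
 cm in tool now [-0.   -0.1   0.07]
  turn about tool x 0.05 check jaw -11.2 cm after turn [-0.   -0.1   0.07]
  turn about tool x -179.95 check jaw 168.8 cm after turn [-0.    0.1  -0.07]
  turn about tool x 180.05 check jaw 168.8 cm after turn [-0.    0.1  -0.07]
```

Call:
play_rows(
  increments=[
    [[0, 0, 0, 0, 0], [0, 0, 0, 0, 0], [0, 0, 0, 0, 0], [0, 0, 0, 0, 0], [0, 0, 0, 0, 0], [0, -1, 0, 0, 0], [0, -2, 0, 0, 0], [0, -3, 0, 0, 0], [0, -3, 0, 0, 0], [0, 0, 0, 3, 0], [0, 0, 0.12, 3.8, 0], [0, 0, 0.12, 3.8, 0]],
  ],
)

```text
time_s: 14.73
ee_pos: [0.5178, 0.1383, 0.1177]
eef_rot: [1.919, 1.569, 0.156]
force: [1.3, -0.7, -0.4]
grip_width: 0.0943
```

Call:
play_rows(
  increments=[
    [[0, 0, 0.12, 3.8, 0], [0, 0, 0.12, 3.8, 0], [0, 0, 0.12, 3.8, 0], [0, 0, 0.12, 3.8, 0], [0, 0, 0.12, 3.8, 0], [0, 0, 0.12, 3.8, 0], [0, 0, 0.12, 3.8, 0], [0, 0, 0.12, 3.8, 0], [0, 0, 0.12, 3.8, 0], [0, 0, 0.12, 3.8, 0], [0, 0, 0.1, 2.5, 0], [0, 0, 0, 0, 0]],
  ],
)

```text
time_s: 15.73
ee_pos: [0.4521, -0.2648, 0.1174]
eef_rot: [0.82, 1.569, -0.948]
force: [0.6, -0.0, -1.1]
grip_width: 0.0941
```

```bash
python3 - <<'E'
from h import *
need([.448,-.3085,.009],-11.15)
im=save('top','t4.png',(90,70,390,250),2);sm=save('side','s4.png',(230,80,480,230),3)
cv2.imwrite('pics/full4.png',im[:,:,::-1]);cv2.imwrite('pics/fulls4.png',sm[:,:,::-1])
for c in blobs(im,(0,0,130),(179,60,255),60,(165,120,235,190)):
    P=plane("top",c,.05)[:,:2].astype(np.float32)*1000; print(cv2.minEnclosingCircle(P))
b=blobs(sm,(0,0,190),(179,60,255),40,(205,245,260,300))[0]
P=plane("side",b,.05)[:,:2].astype(np.float32)*1000;print(cv2.minEnclosingCircle(P))
E
```

```text
t 15.73 tcp [ 452.1 -264.8  117.4] jaw -11.32 q6 -0.4 w 94.1 F [ 0.6 -0.  -1.1]
 cm in tool now [10.85  0.44  4.35]
  turn about tool x -0.17 check jaw -11.1 cm after turn [10.85  0.43  4.35]
  turn about tool x -180.17 check jaw 168.9 cm after turn [10.85 -0.43 -4.35]
  turn about tool x 179.83 check jaw 168.9 cm after turn [10.85 -0.43 -4.35]
((535.740966796875, 239.4694366455078), 29.745525360107422)
((534.8341064453125, 244.0215606689453), 29.655982971191406)
```

View pics/t4.png

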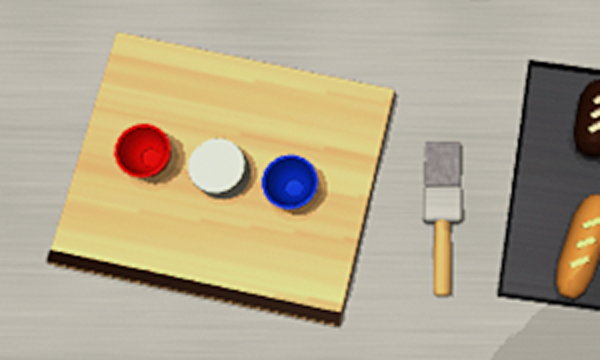

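Call:
play_rows(
  increments=[
    [[0, 0, 0.2, 2, 0], [0, 1, 0.2, 1.9, 0], [0, 2, 0.05, 0.5, 0], [0, 2.5, 0, 0, 0], [0, 2.5, 0, 0, 0], [0, 1.5, 0, 0, 0], [0, 0.9, 0, 0, 0], [0, 0.2, 0, 0, 0], [0, 0, 0, 0, 0], [0, 0, 0, 0, 0]],
  ],
)

```text
time_s: 16.67
ee_pos: [0.4496, -0.3049, 0.0118]
eef_rot: [1.131, 1.569, -0.633]
force: [-0.1, -0.3, -0.7]
grip_width: 0.0941
```

```bash
python3 - <<'E'
from h import *
need([.448,-.309,.009],-11.15)
save('side','s5.png',(290,100,440,220),5)
E
```

```text
t 16.67 tcp [ 449.6 -304.9   11.8] jaw -11.07 q6 -0.47 w 94.1 F [-0.1 -0.3 -0.7]
 cm in tool now [ 0.28 -0.08  0.43]
  turn about tool x 0.08 check jaw -11.2 cm after turn [ 0.28 -0.08  0.43]
  turn about tool x -179.92 check jaw 168.8 cm after turn [ 0.28  0.08 -0.43]
  turn about tool x 180.08 check jaw 168.8 cm after turn [ 0.28  0.08 -0.43]
```

View pics/s5.png

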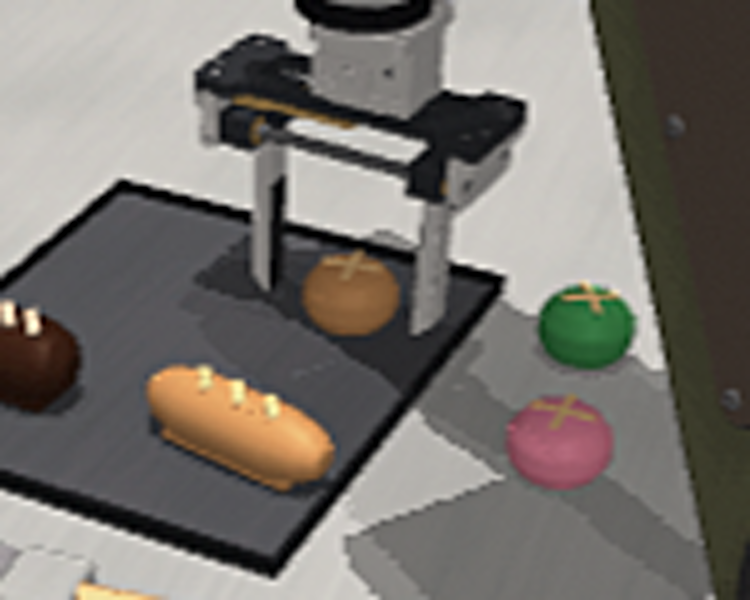

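Call:
play_rows(
  increments=[
    [[0, 0.25, -0.1, 0.43, 0], [0, 0.2, 0, 0, 0], [0, 0, 0, 0, 0], [255, 0, 0, 0, 0], [255, 0, 0, 0, 0], [255, 0, 0, 0, 0], [255, 0, 0, 0, 0], [255, 0, 0, 0, 0], [255, 0, 0, 0, 0], [255, 0, 0, 0, 0], [255, 0, 0, 0, 0], [255, 0, 0, 0, 0]],
  ],
  newtons=20,
)

```text
time_s: 17.72
ee_pos: [0.4471, -0.3089, 0.0062]
eef_rot: [2.24, 1.571, 0.475]
force: [0.1, -0.8, 0.4]
grip_width: 0.0546
```

```bash
python3 - <<'E'
from h import *
need([.5365,.242,.115],-11.15)
E
```

```text
t 17.72 tcp [ 447.1 -308.9    6.2] jaw -11.1 q6 -0.48 w 54.6 F [ 0.1 -0.8  0.4]
 cm in tool now [-10.88  -1.84 -55.78]
  turn about tool x 0.05 check jaw -11.2 cm after turn [-10.88  -1.89 -55.78]
  turn about tool x -179.95 check jaw 168.8 cm after turn [-10.88   1.89  55.78]
  turn about tool x 180.05 check jaw 168.8 cm after turn [-10.88   1.89  55.78]
```

Call:
play_rows(
  increments=[
    [[255, -1.5, 0, 0, 0], [255, -3, 0, 0, 0], [255, -3, 0, 0, 0], [255, -3, 0, -1.5, 0], [255, -0.4, -0.1, -3.5, 0], [255, 0, -0.13, -3.8, 0], [255, 0, -0.13, -3.8, 0], [255, 0, -0.13, -3.8, 0], [255, 0, -0.13, -3.8, 0], [255, 0, -0.13, -3.8, 0], [255, 0, -0.13, -3.8, 0], [255, 0, -0.13, -3.8, 0]],
  ],
)

```text
time_s: 18.72
ee_pos: [0.4979, 0.005, 0.1153]
eef_rot: [1.689, 1.571, -0.076]
force: [0.7, 0.5, -1.2]
grip_width: 0.0542
```

Call:
play_rows(
  increments=[
    [[255, 0, -0.13, -3.8, 0], [255, 0, -0.13, -3.8, 0], [255, 0, -0.13, -3.8, 0], [255, 0, -0.13, -3.8, 0], [255, 0, -0.13, -3.8, 0], [255, 0, -0.13, -3, 0], [255, 0, 0, -1.5, 0], [255, 0, 0, 0, 0], [255, 0, 0, 0, 0], [255, 0, 0, 0, 0]],
  ],
)

```text
time_s: 19.55
ee_pos: [0.5355, 0.2344, 0.115]
eef_rot: [-0.787, 1.57, -2.552]
force: [-0.1, 0.2, -1.2]
grip_width: 0.0541
```

```bash
python3 - <<'E'
from h import *
need([.5365,.242,.056],-11.15)
save('side','s6.png',(150,150,330,330),4)
E
```

```text
t 19.55 tcp [535.5 234.4 115. ] jaw -11.12 q6 0.54 w 54.1 F [-0.1  0.2 -1.2]
 cm in tool now [ 5.9  -0.04 -0.77]
  turn about tool x 0.03 check jaw -11.2 cm after turn [ 5.9  -0.04 -0.77]
  turn about tool x -179.97 check jaw 168.8 cm after turn [5.9  0.04 0.77]
  turn about tool x 180.03 check jaw 168.8 cm after turn [5.9  0.04 0.77]
```

View pics/s6.png

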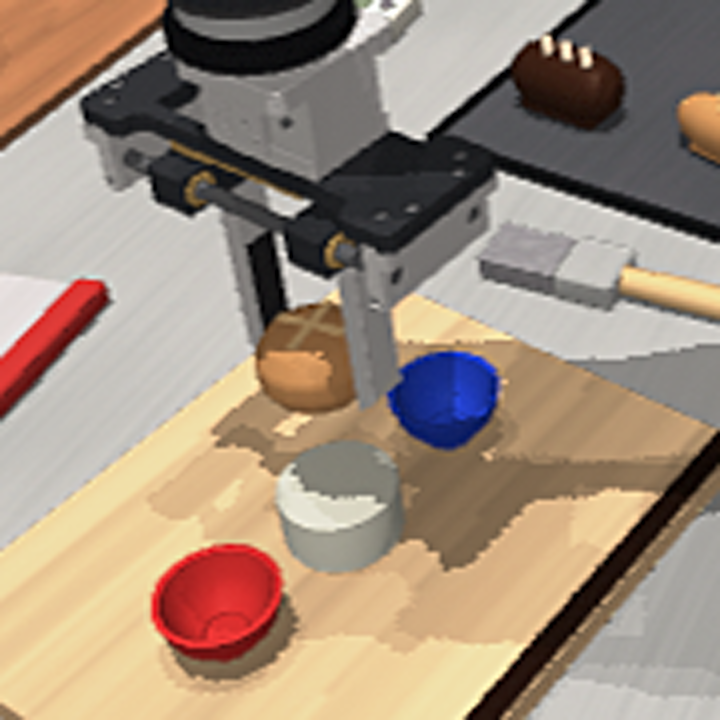

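Call:
play_rows(
  increments=[
    [[255, 0.5, 0, -0.77, 0], [255, 1.5, 0, 0, 0], [255, 1.5, 0, 0, 0], [255, 1.2, 0, 0, 0], [255, 0.7, 0, 0, 0], [255, 0.3, 0, 0, 0], [255, 0, 0, 0, 0], [255, 0, 0, 0, 0]],
  ],
)

```text
time_s: 20.27
ee_pos: [0.5374, 0.2428, 0.0586]
eef_rot: [2.118, 1.57, 0.353]
force: [-0.1, 0.4, -0.0]
grip_width: 0.0541
```

```bash
python3 - <<'E'
from h import *
need([.5365,.242,.053],-11.15)
sm=save('side','s7.png',(180,210,290,310),6); cv2.imwrite('pics/fulls7.png',sm[:,:,::-1])
for P in([.5355,.2415,.05],[.5355,.2415,.086],[.5355,.2415,.064]): print(proj('side',[P]))
E
```

```text
t 20.27 tcp [537.4 242.8  58.6] jaw -11.11 q6 0.56 w 54.1 F [-0.1  0.4 -0. ]
 cm in tool now [ 0.56 -0.07  0.09]
  turn about tool x 0.04 check jaw -11.2 cm after turn [ 0.56 -0.07  0.09]
  turn about tool x -179.96 check jaw 168.8 cm after turn [ 0.56  0.07 -0.09]
  turn about tool x 180.04 check jaw 168.8 cm after turn [ 0.56  0.07 -0.09]
[[234.05121637 269.52690356]]
[[231.55215186 256.24025566]]
[[233.09562649 264.44636793]]
```

View pics/s7.png

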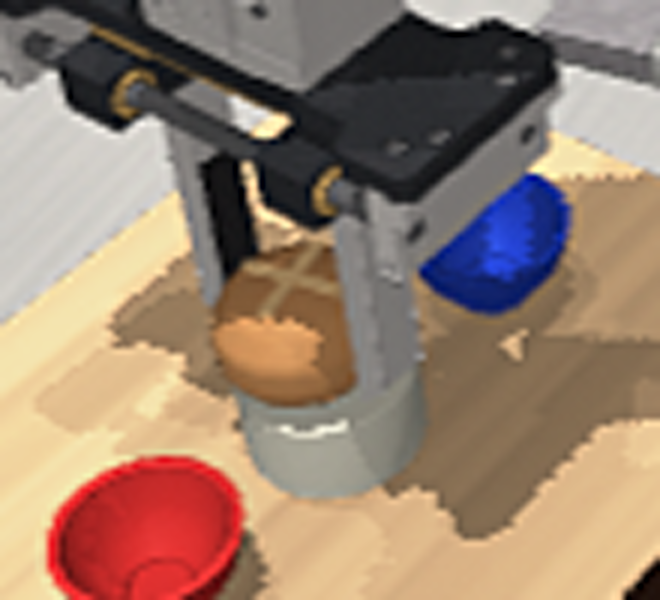

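```bash
python3 - <<'E'
from h import *
print(plane('side',[[230+0.0,210+272/6]],.092)*1000)
sm=cv2.imread('pics/fulls7.png')[:,:,::-1].copy()
b=blobs(sm,(5,100,60),(18,255,255),40,(205,245,245,280))[0]; print(cv2.boundingRect(b.reshape(-1,1,2)))
# projected roll outline at TCP
for c in([.5374,.2428],[.5374,.236]):
  a=np.linspace(0,2*np.pi,60); P=np.c_[c[0]+.028*np.cos(a),c[1]+.028*np.sin(a),np.full(60,.0564+.016)]; q=proj('side',P); print(c,q.min(0),q.max(0), proj('side',[[*c,.0924]]))
E
```

```text
[[535.4915279  245.45305395  92.        ]]
(205, 245, 34, 35)
[0.5374, 0.2428] [216.40188529 251.32995079] [246.03835935 272.37080132] [[229.85601432 253.9941331 ]]
[0.5374, 0.236] [218.39665162 249.0998095 ] [247.82340691 269.86323782] [[231.78240206 251.64542304]]
```

The side view shows the roll's cross at crop (300,272). Cast onto its top plane, that is (535,245), against the plinth at (535,244) in the same view, so the roll is centred to about 1–2 mm. Lowering it.

Call:
play_rows(
  increments=[
    [[255, 0.2, -0.1, 0.1, 0], [255, 0.2, 0, 0, 0], [255, 0.15, 0, 0, 0], [255, 0, 0, 0, 0], [255, 0, 0, 0, 0]],
  ],
)

```text
time_s: 20.73
ee_pos: [0.5359, 0.2419, 0.0526]
eef_rot: [-1.032, 1.571, -2.796]
force: [-0.7, 0.6, -1.3]
grip_width: 0.054
```

```bash
python3 - <<'E'
from h import *
need([.536,.2415,.0522],-11.15)
E
```

```text
t 20.73 tcp [535.9 241.9  52.6] jaw -11.1 q6 0.56 w 54.0 F [-0.7  0.6 -1.3]
 cm in tool now [0.04 0.02 0.04]
  turn about tool x 0.05 check jaw -11.2 cm after turn [0.04 0.02 0.04]
  turn about tool x -179.95 check jaw 168.8 cm after turn [ 0.04 -0.02 -0.04]
  turn about tool x 180.05 check jaw 168.8 cm after turn [ 0.04 -0.02 -0.04]
```

Call:
play_rows(
  increments=[
    [[255, 0.08, 0, 0, 0], [255, 0, 0, 0, 0], [0, 0, 0, 0, 0], [0, 0, 0, 0, 0], [0, 0, 0, 0, 0], [0, 0, 0, 0, 0], [0, 0, 0, 0, 0], [0, -1, 0, 0, 0], [0, -2, 0, 0, 0], [0, -3, 0, 0, 0], [0, -2, 0, 0, 0], [0, 0, 0, 0, 0]],
  ],
)

```text
time_s: 21.73
ee_pos: [0.5376, 0.2426, 0.1372]
eef_rot: [2.132, 1.564, 0.368]
force: [-0.1, 0.0, 0.6]
grip_width: 0.0938
```

```bash
python3 - <<'E'
from h import *
need([.463,-.1505,.1],-108.3)
E
```

```text
t 21.73 tcp [537.6 242.6 137.2] jaw -11.1 q6 0.56 w 93.8 F [-0.1  0.   0.6]
 cm in tool now [ 3.57  0.22 40.03]
  turn about tool x 97.2 check jaw -108.3 cm after turn [ 3.57 39.69 -5.24]
  turn about tool x -82.8 check jaw 71.7 cm after turn [  3.57 -39.69   5.24]
```

Call:
play_rows(
  increments=[
    [[0, 0, 0, 2, 0], [0, 0, 0, 3.8, 0], [0, 0, 0, 3.8, 0], [0, 0, 0, 3.8, 0], [0, 0, 0, 3.8, 0], [0, 0, 0.1, 3.8, 0], [0, 0, 0.1, 3.8, 0], [0, 0, 0, 3.8, 0], [0, 0, 0, 3.8, 0], [0, 0, 0, 3.8, 0], [0, 0, 0, 2.5, 0], [0, 0, 0, 1.3, 0]],
  ],
)

```text
time_s: 22.73
ee_pos: [0.46, -0.1536, 0.132]
eef_rot: [0.363, 1.57, -1.404]
force: [-0.1, 0.6, -0.4]
grip_width: 0.0939
```

Call:
play_rows(
  increments=[
    [[0, 0, 0, 0, 6], [0, 0, 0, 0, 6], [0, 0, 0, 0, 6], [0, 0, 0, 0, 6], [0, 0, 0, 0, 6], [0, 0, 0, 0, 6], [0, 0, 0, 0, 6], [0, 0, 0, 0, 6], [0, 0, 0, 0, 6], [0, 0, 0, 0, 6], [0, 0, 0, 0, 6], [0, 0, 0, 0, 6]],
  ],
)

```text
time_s: 23.73
ee_pos: [0.4607, -0.1509, 0.1319]
eef_rot: [-0.484, 1.571, 2.773]
force: [0.2, -0.6, 0.1]
grip_width: 0.094
```

Call:
play_rows(
  increments=[
    [[0, 0, 0, 0, 6], [0, 0, 0, 0, 6], [0, 0, 0, 0, 6], [0, 0, 0, 0, 6], [0, 0, 0, 0, 1.2], [0, 0, 0, 0, 0], [0, 0, 0, 0, 0]],
  ],
)

```text
time_s: 24.32
ee_pos: [0.4608, -0.151, 0.1319]
eef_rot: [0.542, 1.571, -2.916]
force: [-0.1, -0.6, -0.3]
grip_width: 0.0944
```

```bash
python3 - <<'E'
from h import *
need([.463,-.1505,.07],-108.3)
im=save('top','t8.png',(90,70,390,250),2);sm=save('side','s8.png',(150,100,450,325),2.5)
cv2.imwrite('pics/full8.png',im[:,:,::-1]);cv2.imwrite('pics/fulls8.png',sm[:,:,::-1])
b=blobs(im,(5,100,90),(18,255,255),40,(178,130,225,180))
for c in b[:2]:
    P=plane("top",c,.066)[:,:2].astype(np.float32)*1000; print(len(c),cv2.minEnclosingCircle(P))
E
```

```text
t 24.32 tcp [ 460.8 -151.   131.9] jaw -108.12 q6 1.49 w 94.4 F [-0.1 -0.6 -0.3]
 cm in tool now [ 6.19 -0.11 -0.19]
  turn about tool x 0.18 check jaw -108.3 cm after turn [ 6.19 -0.11 -0.19]
  turn about tool x -179.82 check jaw 71.7 cm after turn [6.19 0.11 0.19]
  turn about tool x 180.18 check jaw 71.7 cm after turn [6.19 0.11 0.19]
193 ((524.783447265625, 228.23648071289062), 58.90559387207031)
```

View pics/t8.png

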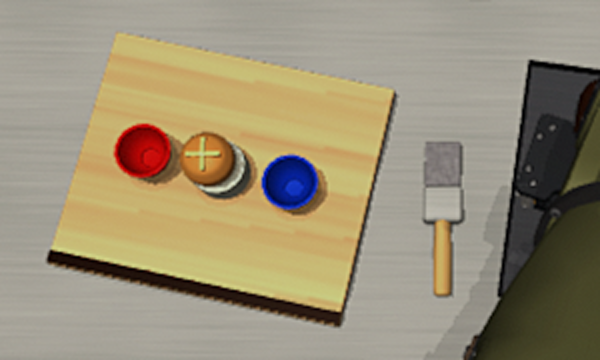

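View pics/s8.png

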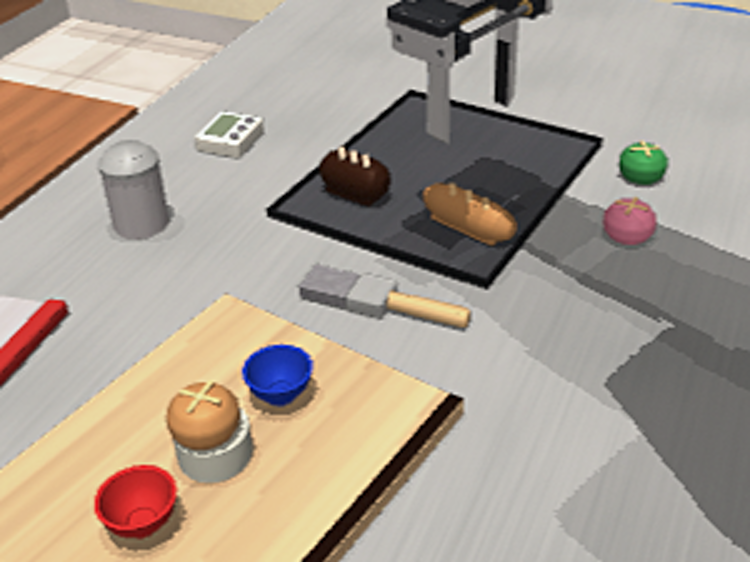

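```bash
python3 - <<'E'
from h import *
im=cv2.imread('pics/full8.png')[:,:,::-1].copy(); sm=cv2.imread('pics/fulls8.png')[:,:,::-1].copy()
print("tri cross",tri((191.4,147.1),(230.8,258.4))*1000)
# roll by orange, saturated
hsv=cv2.cvtColor(im,cv2.COLOR_RGB2HSV); print(hsv[150,176:215:3].tolist())
for n,I,q in(("top",im,(178,130,225,180)),("side",sm,(210,245,255,290))):
  for lo in(150,170):
    b=blobs(I,(6,lo,60),(17,255,255),40,q)[0]; P=plane(n,b,.066)[:,:2].astype(np.float32)*1000
    print(n,lo,cv2.boundingRect(b.reshape(-1,1,2)),cv2.minEnclosingCircle(P))
  print("pred plinth-top cross",proj(n,[[.5357,.2395,.086],[.5348,.2440,.086]]))
cv2.imwrite("pics/c8.png",np.hstack([cv2.resize(im[125:185,170:230],None,fx=6,fy=6,interpolation=0),cv2.resize(sm[240:300,205:265],None,fx=6,fy=6,interpolation=0)])[:,:,::-1])
E
```

```text
tri cross [536.85973952 243.82713647  82.16919755]
[[17, 134, 112], [16, 156, 150], [15, 191, 196], [16, 189, 201], [16, 186, 201], [30, 115, 187], [19, 159, 202], [17, 178, 202], [15, 189, 188], [15, 194, 133], [14, 216, 78], [26, 43, 149], [32, 37, 111]]
top 150 (179, 136, 33, 27) ((541.0785522460938, 241.29820251464844), 33.20170211791992)
top 170 (180, 136, 27, 27) ((538.4160766601562, 245.4385223388672), 28.008804321289062)
pred plinth-top cross [[193.0279843  147.34155832]
 [190.76673566 147.7293896 ]]
side 150 (219, 253, 20, 9) ((552.5347900390625, 230.0451202392578), 18.669103622436523)Traceback (most recent call last):
  File "<stdin>", line 8, in <module>
IndexError: list index out of range
```

```bash
python3 - <<'E'
from h import *
im=cv2.imread('pics/full8.png')[:,:,::-1].copy(); sm=cv2.imread('pics/fulls8.png')[:,:,::-1].copy()
print(plane('top',[[191.4,147.1]],.086)*1000,plane('side',[[230.8,258.4]],.086)*1000)
cv2.imwrite("pics/c8.png",np.hstack([cv2.resize(im[125:185,170:230],None,fx=6,fy=6,interpolation=0),cv2.resize(sm[240:300,205:265],None,fx=6,fy=6,interpolation=0)])[:,:,::-1])
E
```

```text
[[536.14147457 242.81354338  86.        ]] [[533.74422405 246.98163636  86.        ]]
```

View pics/c8.png

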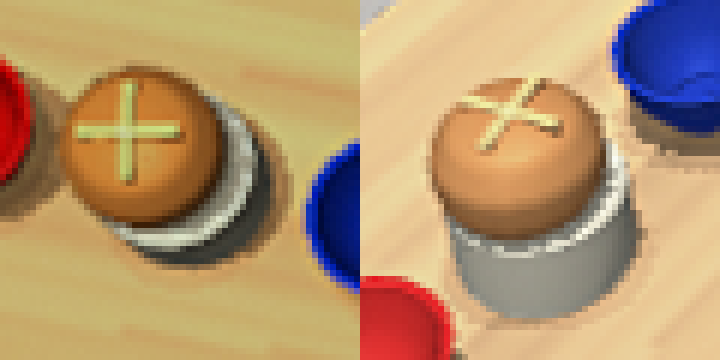

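Both views put the roll about 3 mm toward the red bowl. I'll mend it now, before the long roll.

Call:
play_rows(
  increments=[
    [[0, 0, 0, 0, -6], [0, 0, 0, 0, -6], [0, 0, 0, 0, -6], [0, 0, 0, 0, -6], [0, 0, 0, 0, -6], [0, 0, 0, 0, -6], [0, 0, 0, 0, -6], [0, 0, 0, 0, -6], [0, 0, 0, 0, -6], [0, 0, 0, 0, -6], [0, 0, 0, 0, -6], [0, 0, 0, 0, -6]],
  ],
)

```text
time_s: 25.42
ee_pos: [0.4609, -0.151, 0.1319]
eef_rot: [-0.535, 1.571, -2.733]
force: [-1.1, 0.2, 0.8]
grip_width: 0.094
```

Call:
play_rows(
  increments=[
    [[0, 0, 0, 0, -6], [0, 0, 0, 0, -6], [0, 0, 0, 0, -6], [0, 0, 0, 0, -6], [0, 0, 0, 0, -1], [0, 0, 0, -2, 0], [0, 0, 0, -3.8, 0], [0, 0, 0, -3.8, 0], [0, 0, 0, -3.8, 0], [0, 0, 0, -3.8, 0], [0, 0, 0, -3.8, 0], [0, 0, 0, -3.8, 0]],
  ],
)

```text
time_s: 26.42
ee_pos: [0.5095, 0.0942, 0.132]
eef_rot: [1.819, 1.571, 0.05]
force: [0.4, -0.9, 0.6]
grip_width: 0.0941
```

Call:
play_rows(
  increments=[
    [[0, 0, 0, -3.8, 0], [0, 0, 0, -3.8, 0], [0, 0, 0, -3.8, 0], [0, 0, 0, -2.5, 0], [0, 0, 0, -1, 0], [0, 0, 0, 0, 0], [0, 0, 0, 0, 0], [0, 0, 0, 0, 0]],
  ],
)

```text
time_s: 27.08
ee_pos: [0.5386, 0.237, 0.1318]
eef_rot: [-0.507, 1.57, -2.276]
force: [-0.6, -0.7, 0.7]
grip_width: 0.0939
```

```bash
python3 - <<'E'
from h import *
need([.536,.2419,.0540],-11.15)
E
```

```text
t 27.08 tcp [538.6 237.  131.8] jaw -11.39 q6 0.55 w 93.9 F [-0.6 -0.7  0.7]
 cm in tool now [ 7.78 -0.35 -0.44]
  turn about tool x -0.24 check jaw -11.2 cm after turn [ 7.78 -0.35 -0.44]
  turn about tool x -180.24 check jaw 168.8 cm after turn [7.78 0.35 0.44]
  turn about tool x 179.76 check jaw 168.8 cm after turn [7.78 0.35 0.44]
```

Call:
play_rows(
  increments=[
    [[0, 0, -0.35, -0.45, 0], [0, 1.5, 0, 0, 0], [0, 2, 0, 0, 0], [0, 2, 0, 0, 0], [0, 1.3, 0, 0, 0], [0, 0.8, 0, 0, 0], [0, 0, 0, 0, 0], [255, 0, 0, 0, 0], [255, 0, 0, 0, 0], [255, 0, 0, 0, 0], [255, 0, 0, 0, 0], [255, 0, 0, 0, 0]],
  ],
  newtons=15,
)

```text
time_s: 28.08
ee_pos: [0.5363, 0.2435, 0.0564]
eef_rot: [2.137, 1.57, 0.369]
force: [-0.0, 0.6, -0.5]
grip_width: 0.0642
```

Call:
play_rows(
  increments=[
    [[255, 0, 0, 0, 0], [255, 0, 0, 0, 0], [255, 0, 0, 0, 0], [255, 0, 0, 0, 0], [255, 0, 0, 0, 0], [255, -0.4, 0, 0, 0], [255, 0, 0, 0.3, 0], [255, 0, 0, 0, 0], [255, 0, 0, 0, 0]],
  ],
)

```text
time_s: 28.83
ee_pos: [0.5354, 0.2403, 0.0598]
eef_rot: [-1.118, 1.571, -2.886]
force: [-1.0, 0.5, -1.8]
grip_width: 0.0543
```

```bash
python3 - <<'E'
from h import *
need([.536,.239,.0540],-11.15)
sm=save('side','s9.png',(180,210,290,310),6)
E
```

```text
t 28.83 tcp [535.4 240.3  59.8] jaw -11.31 q6 0.56 w 54.3 F [-1.   0.5 -1.8]
 cm in tool now [0.58 0.08 0.12]
  turn about tool x -0.16 check jaw -11.1 cm after turn [0.58 0.08 0.12]
  turn about tool x -180.16 check jaw 168.9 cm after turn [ 0.58 -0.08 -0.12]
  turn about tool x 179.84 check jaw 168.9 cm after turn [ 0.58 -0.08 -0.12]
```

View pics/s9.png

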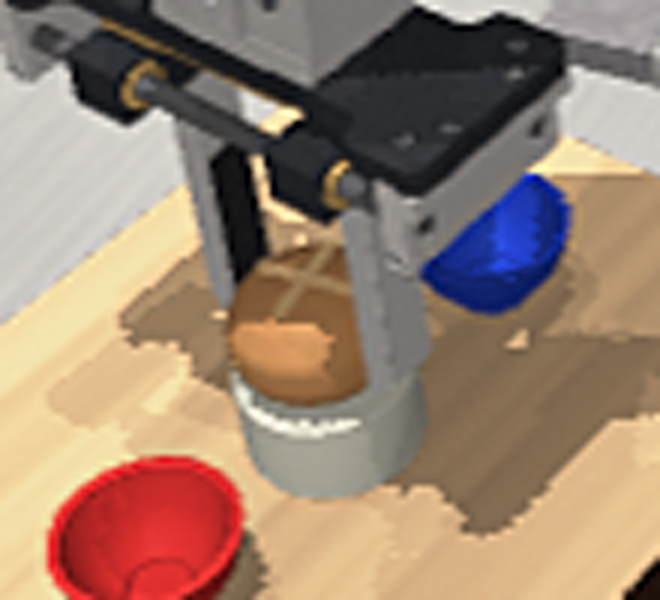

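The roll has moved right: its cross is now at (232,255), against 230 before the mend. Lowering and releasing.

Call:
play_rows(
  increments=[
    [[255, 0.2, 0, 0, 0], [255, 0.15, 0, 0, 0], [255, 0.05, 0, 0, 0], [255, 0, 0, 0, 0], [0, 0, 0, 0, 0], [0, 0, 0, 0, 0], [0, 0, 0, 0, 0], [0, 0, 0, 0, 0], [0, 0, 0, 0, 0], [0, -1, 0, 0, 0], [0, -2, 0, 0, 0], [0, -3, 0, 0, 0]],
  ],
)

```text
time_s: 29.88
ee_pos: [0.5345, 0.2401, 0.1151]
eef_rot: [-1.007, 1.567, -2.775]
force: [0.0, 0.1, 1.3]
grip_width: 0.0936
```

Call:
play_rows(
  increments=[
    [[0, -1, 0, 2, 0], [0, 0, 0, 3.8, 0], [0, 0, 0, 3.8, 0], [0, 0, 0, 3.8, 0], [0, 0, 0, 3.8, 0], [0, 0, 0.1, 3.8, 0], [0, 0, 0.1, 3.8, 0], [0, 0, 0, 3.8, 0], [0, 0, 0, 3.8, 0], [0, 0, 0, 3.8, 0], [0, 0, 0, 2.5, 0], [0, 0, 0, 1.1, 0]],
  ],
)

```text
time_s: 30.88
ee_pos: [0.4589, -0.1529, 0.1267]
eef_rot: [1.142, 1.57, -0.629]
force: [0.5, 0.0, 0.1]
grip_width: 0.0943
```

Call:
play_rows(
  increments=[
    [[0, 0, 0, 0, 6], [0, 0, 0, 0, 6], [0, 0, 0, 0, 6], [0, 0, 0, 0, 6], [0, 0, 0, 0, 6], [0, 0, 0, 0, 6], [0, 0, 0, 0, 6], [0, 0, 0, 0, 6], [0, 0, 0, 0, 6], [0, 0, 0, 0, 6], [0, 0, 0, 0, 6], [0, 0, 0, 0, 6]],
  ],
)

```text
time_s: 31.88
ee_pos: [0.4598, -0.1496, 0.1264]
eef_rot: [2.897, 1.57, -0.132]
force: [-0.4, 0.1, -0.9]
grip_width: 0.0942
```

Call:
play_rows(
  increments=[
    [[0, 0, 0, 0, 6], [0, 0, 0, 0, 6], [0, 0, 0, 0, 6], [0, 0, 0, 0, 6], [0, 0, 0, 0, 1.2], [0, 0, 0, 0, 0], [0, 0, 0, 0, 0]],
  ],
)

```text
time_s: 32.47
ee_pos: [0.4597, -0.1499, 0.1261]
eef_rot: [-3.065, 1.571, -0.242]
force: [0.3, 0.4, -0.1]
grip_width: 0.0938
```

```bash
python3 - <<'E'
from h import *
need([.463,-.1505,.01],-108.3)
im=ctrl.camera('top'); sm=ctrl.camera('side')
cv2.imwrite('pics/full10.png',im[:,:,::-1]);cv2.imwrite('pics/fulls10.png',sm[:,:,::-1])
cv2.imwrite("pics/c10.png",np.hstack([cv2.resize(im[125:185,170:230],None,fx=6,fy=6,interpolation=0),cv2.resize(sm[240:300,205:265],None,fx=6,fy=6,interpolation=0)])[:,:,::-1])
E
```

```text
t 32.47 tcp [ 459.7 -149.9  126.1] jaw -108.3 q6 1.5 w 93.8 F [ 0.3  0.4 -0.1]
 cm in tool now [11.61 -0.05 -0.33]
  turn about tool x 0.0 check jaw -108.3 cm after turn [11.61 -0.05 -0.33]
  turn about tool x -180.0 check jaw 71.7 cm after turn [11.61  0.05  0.33]
  turn about tool x 180.0 check jaw 71.7 cm after turn [11.61  0.05  0.33]
```

View pics/c10.png

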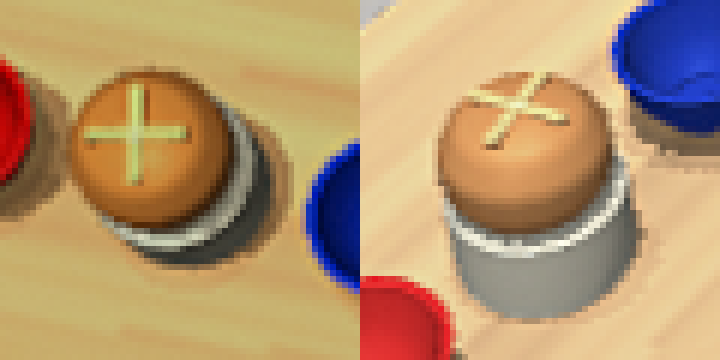

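Call:
play_rows(
  increments=[
    [[0, 0.5, 0, -0.3, 0], [0, 2.5, 0, 0, 0], [0, 3, 0, 0, 0], [0, 2.5, 0, 0, 0], [0, 2, 0, 0, 0], [0, 1, 0, 0, 0], [0, 0.4, 0, 0, 0], [0, 0, 0, 0, 0], [0, 0, 0, 0, 0]],
  ],
  newtons=20,
)

```text
time_s: 33.32
ee_pos: [0.4629, -0.1513, 0.0077]
eef_rot: [3.081, 1.57, -0.383]
force: [0.5, -0.0, 0.7]
grip_width: 0.0939
```

```bash
python3 - <<'E'
from h import *
need([.463,-.1505,.0075],-108.3)
save('side','s11.png',(260,100,440,235),4)
E
```

```text
t 33.32 tcp [ 462.9 -151.3    7.7] jaw -108.48 q6 1.5 w 93.9 F [ 0.5 -0.   0.7]
 cm in tool now [ 0.02 -0.08  0.02]
  turn about tool x -0.18 check jaw -108.3 cm after turn [ 0.02 -0.08  0.02]
  turn about tool x -180.18 check jaw 71.7 cm after turn [ 0.02  0.08 -0.02]
  turn about tool x 179.82 check jaw 71.7 cm after turn [ 0.02  0.08 -0.02]
```

View pics/s11.png

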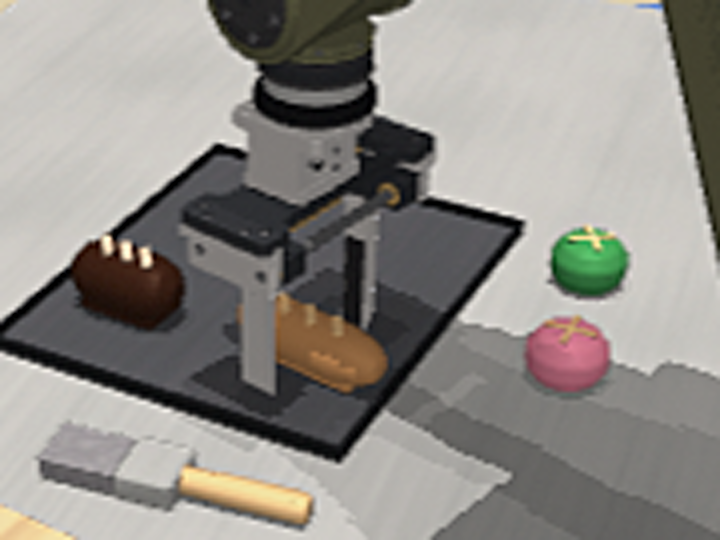

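The fingers straddle the long roll near its middle slash, at about (310,340) in the crop. Gripping.

Call:
play_rows(
  increments=[
    [[255, 0, 0, 0, 0], [255, 0, 0, 0, 0], [255, 0, 0, 0, 0], [255, 0, 0, 0, 0], [255, 0, 0, 0, 0], [255, 0, 0, 0, 0], [255, 0, 0, 0, 0], [255, 0, 0, 0, 0], [255, 0, 0, 0, 0], [255, 0, 0, 0, 0], [255, 0, 0, 0, 0], [255, 0, 0, 0, 0]],
  ],
)

```text
time_s: 34.37
ee_pos: [0.4623, -0.1511, 0.0068]
eef_rot: [-0.155, 1.571, 2.664]
force: [-0.3, 0.2, -0.4]
grip_width: 0.0393
```

Call:
play_rows(
  increments=[
    [[255, -1.5, 0, 0, 0], [255, -2.5, 0, 0, 0], [255, -2.5, 0, 0, 0], [255, -2, 0, 0, -3], [255, 0, 0, 0, -5], [255, 0, 0, 0, -6], [255, 0, 0, 0, -6], [255, 0, 0, 0, -6], [255, 0, 0, 0, -6], [255, 0, 0, 0, -6], [255, 0, 0, 0, -6], [255, 0, 0, 0, -6]],
  ],
)

```text
time_s: 35.37
ee_pos: [0.4623, -0.1511, 0.0918]
eef_rot: [-1.011, 1.571, 2.686]
force: [0.0, 0.2, -1.1]
grip_width: 0.0393
```

Call:
play_rows(
  increments=[
    [[255, 0, 0, 0, -6], [255, 0, 0, 0, -6], [255, 0, 0, 0, -6], [255, 0, 0, 0, -6], [255, 0, 0, 0, -6], [255, 0, 0, 0, -6], [255, 0, 0, 0, -6], [255, 0, 0, 0, -5.2], [255, 0, 0, 0, 0], [255, 0, 0, 0, 0]],
  ],
)

```text
time_s: 36.2
ee_pos: [0.4623, -0.1511, 0.0918]
eef_rot: [-1.941, 1.571, 2.571]
force: [-0.3, 0.2, -1.4]
grip_width: 0.0395
```

```bash
python3 - <<'E'
from h import *
need([.4415,.179,.09],-11.15)
save('side','s12.png',(260,50,460,235),4)
E
```

```text
t 36.2 tcp [ 462.3 -151.1   91.8] jaw -11.46 q6 -0.19 w 39.5 F [-0.3  0.2 -1.4]
 cm in tool now [  0.18  -8.6  -31.94]
  turn about tool x -0.31 check jaw -11.1 cm after turn [  0.18  -8.42 -31.98]
  turn about tool x -180.31 check jaw 168.9 cm after turn [ 0.18  8.42 31.98]
  turn about tool x 179.69 check jaw 168.9 cm after turn [ 0.18  8.42 31.98]
```

View pics/s12.png

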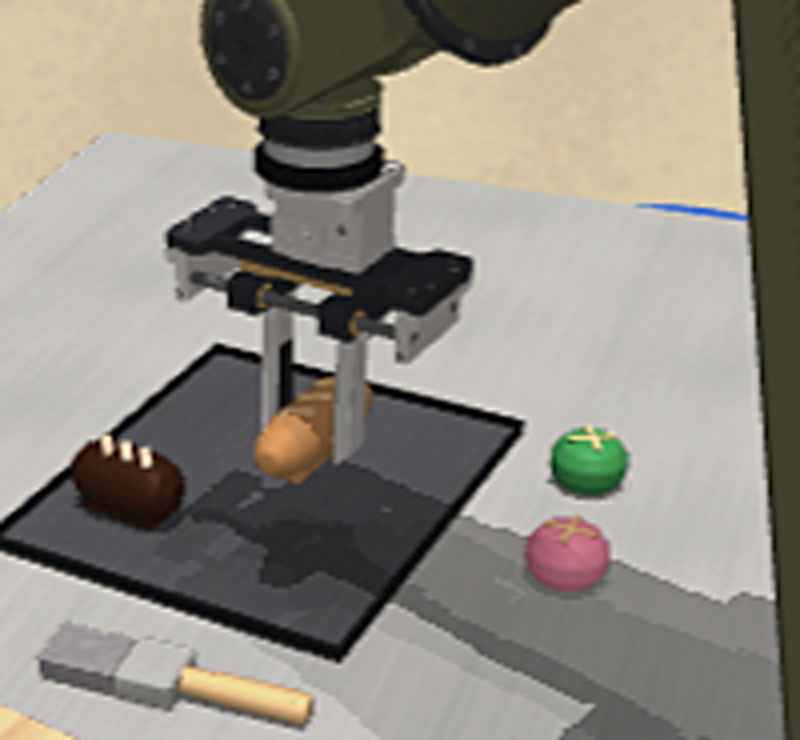

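Call:
play_rows(
  increments=[
    [[255, 0, -0.5, -2, -0.3], [255, 0, -0.95, -3.5, 0], [255, 0, -0.95, -3.5, 0], [255, 0, -0.95, -3.5, 0], [255, 0, -0.95, -3.5, 0], [255, 0, -0.95, -3.5, 0], [255, 0, -0.95, -3.5, 0], [255, 0, -0.95, -3.5, 0], [255, 0, -0.95, -3.5, 0], [255, 0, -0.3, -1.7, 0], [255, 0, 0, 0, 0], [255, 0, 0, 0, 0]],
  ],
)

```text
time_s: 37.25
ee_pos: [0.4402, 0.1766, 0.0917]
eef_rot: [-0.891, 1.57, -2.654]
force: [0.0, -0.4, -0.9]
grip_width: 0.0395
```

```bash
python3 - <<'E'
from h import *
need([.4415,.179,.0208],-11.15)
E
```

```text
t 37.25 tcp [440.2 176.6  91.7] jaw -11.01 q6 0.5 w 39.5 F [ 0.  -0.4 -0.9]
 cm in tool now [ 7.09  0.08 -0.26]
  turn about tool x 0.14 check jaw -11.2 cm after turn [ 7.09  0.08 -0.26]
  turn about tool x -179.86 check jaw 168.8 cm after turn [ 7.09 -0.08  0.26]
  turn about tool x 180.14 check jaw 168.8 cm after turn [ 7.09 -0.08  0.26]
```

Call:
play_rows(
  increments=[
    [[255, 0.5, 0.08, -0.26, 0.1], [255, 1.5, 0, 0, 0], [255, 1.5, 0, 0, 0], [255, 1.5, 0, 0, 0], [255, 1, 0, 0, 0], [255, 0.5, 0, 0, 0], [255, 0.2, 0, 0, 0], [255, 0, 0, 0, 0], [255, 0, 0, 0, 0]],
  ],
)

```text
time_s: 38.0
ee_pos: [0.4421, 0.1784, 0.0254]
eef_rot: [2.084, 1.57, 0.319]
force: [0.3, -0.5, -1.0]
grip_width: 0.0393
```

```bash
python3 - <<'E'
from h import *
need([.4415,.179,.0208],-11.15)
save('side','s13.png',(170,180,370,360),4)
E
```

```text
t 38.0 tcp [442.1 178.4  25.4] jaw -11.12 q6 0.5 w 39.3 F [ 0.3 -0.5 -1. ]
 cm in tool now [ 0.46 -0.07 -0.05]
  turn about tool x 0.03 check jaw -11.2 cm after turn [ 0.46 -0.07 -0.05]
  turn about tool x -179.97 check jaw 168.8 cm after turn [0.46 0.07 0.05]
  turn about tool x 180.03 check jaw 168.8 cm after turn [0.46 0.07 0.05]
```

View pics/s13.png

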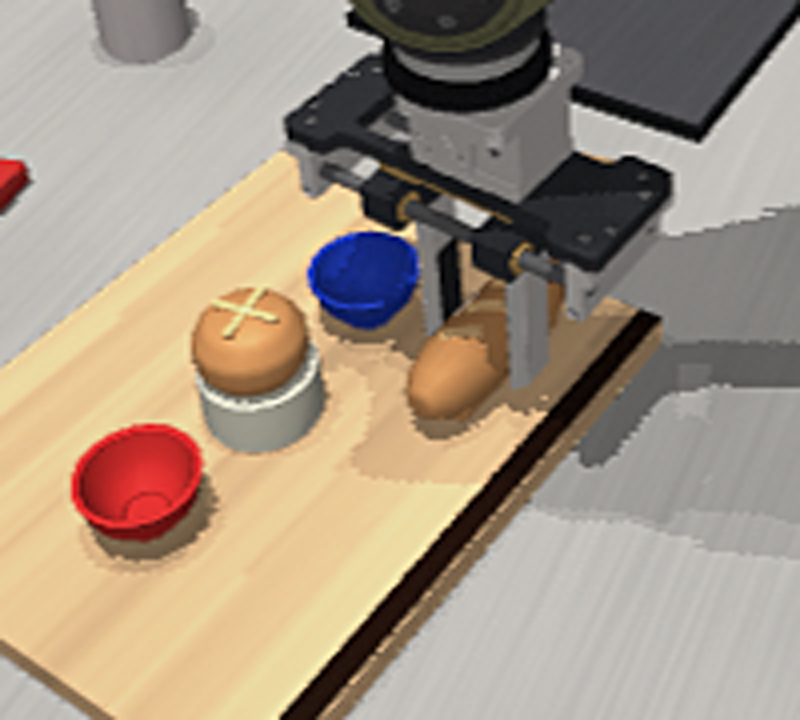

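Call:
play_rows(
  increments=[
    [[255, 0.25, -0.07, 0, 0], [255, 0.15, 0, 0, 0], [255, 0.08, 0, 0, 0], [255, 0, 0, 0, 0], [255, 0, 0, 0, 0]],
  ],
)

```text
time_s: 38.47
ee_pos: [0.4411, 0.1788, 0.0207]
eef_rot: [2.286, 1.57, 0.522]
force: [-4.5, 0.1, 9.5]
grip_width: 0.0395
```

Call:
play_rows(
  increments=[
    [[105, 0, 0, 0, 0], [105, 0, 0, 0, 0], [105, 0, 0, 0, 0], [105, 0, 0, 0, 0], [105, 0, 0, 0, 0], [105, 0, 0, 0, 0]],
  ],
)

```text
time_s: 38.97
ee_pos: [0.4411, 0.1786, 0.02]
eef_rot: [-1.832, 1.571, 2.687]
force: [-0.1, 0.2, -0.3]
grip_width: 0.0553
```

```bash
python3 - <<'E'
from h import *
need([.6065,-.167,.10],-99.8)
E
```

```text
t 38.97 tcp [441.1 178.6  20. ] jaw -11.1 q6 0.5 w 55.3 F [-0.1  0.2 -0.3]
 cm in tool now [-8.   22.88 30.73]
  turn about tool x 88.7 check jaw -99.8 cm after turn [ -8.    31.24 -22.18]
  turn about tool x -91.3 check jaw 80.2 cm after turn [ -8.   -31.24  22.18]
```

Call:
play_rows(
  increments=[
    [[105, -1, 0, 0, 0], [105, -2, 0, 0, 0], [105, -3, 0, 0, 0], [0, -3, 0, 0, 0], [0, -1.5, 0.6, 0.9, 0], [0, 0, 2.1, 2.8, 0], [0, 0, 2.1, 2.8, 0], [0, 0, 2.1, 2.8, 0], [0, 0, 2.1, 2.8, 0], [0, 0, 2.1, 2.8, 0], [0, 0, 2.1, 2.8, 0], [0, 0, 2.1, 2.8, 0]],
  ],
)

```text
time_s: 39.97
ee_pos: [0.5522, -0.0537, 0.1259]
eef_rot: [1.693, 1.57, -0.071]
force: [0.3, 0.1, -0.3]
grip_width: 0.0941
```

Call:
play_rows(
  increments=[
    [[0, 0, 2.1, 2.8, 0], [0, 0, 2.1, 2.8, 0], [0, 0, 2.1, 2.8, 0], [0, 0, 1.3, 1.7, 0], [0, 0, 0, 0, 6], [0, 0, 0, 0, 6], [0, 0, 0, 0, 6], [0, 0, 0, 0, 6], [0, 0, 0, 0, 6], [0, 0, 0, 0, 6], [0, 0, 0, 0, 6], [0, 0, 0, 0, 6]],
  ],
)

```text
time_s: 40.97
ee_pos: [0.6068, -0.1658, 0.1259]
eef_rot: [2.112, 1.571, -0.496]
force: [0.4, -0.2, -1.3]
grip_width: 0.0939
```

Call:
play_rows(
  increments=[
    [[0, 0, 0, 0, 6], [0, 0, 0, 0, 6], [0, 0, 0, 0, 6], [0, 0, 0, 0, 6], [0, 0, 0, 0, 6], [0, 0, 0, 0, 6], [0, 0, 0, 0, 4.7], [0, 0, 0, 0, 0], [0, 0, 0, 0, 0]],
  ],
)

```text
time_s: 41.72
ee_pos: [0.6069, -0.1658, 0.1256]
eef_rot: [2.991, 1.57, -0.319]
force: [0.0, -0.8, -0.5]
grip_width: 0.0938
```

```bash
python3 - <<'E'
from h import *
need([.606,-.167,.009],-99.8)
im=save('top','t14.png',(90,70,390,250),2);sm=save('side','s14.png',(150,100,450,325),2.5)
cv2.imwrite('pics/full14.png',im[:,:,::-1]);cv2.imwrite('pics/fulls14.png',sm[:,:,::-1])
b=blobs(im,(5,130,90),(16,255,255),40,(205,170,265,225))
for c in b[:2]:
    P=plane("top",c,.038)[:,:2].astype(np.float32)*1000; print(len(c),cv2.minAreaRect(P))
E
```

```text
t 41.72 tcp [ 606.9 -165.8  125.6] jaw -99.64 q6 1.41 w 93.8 F [ 0.  -0.8 -0.5]
 cm in tool now [11.66  0.14  0.07]
  turn about tool x 0.16 check jaw -99.8 cm after turn [11.66  0.14  0.07]
  turn about tool x -179.84 check jaw 80.2 cm after turn [11.66 -0.14 -0.07]
  turn about tool x 180.16 check jaw 80.2 cm after turn [11.66 -0.14 -0.07]
121 ((439.8564147949219, 169.23863220214844), (114.26654815673828, 39.454246520996094), 77.75196838378906)
```

View pics/t14.png

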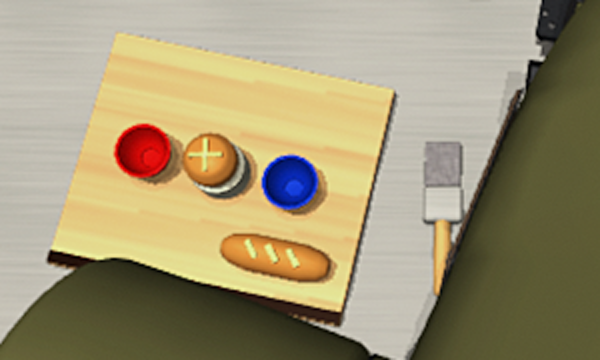

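View pics/s14.png

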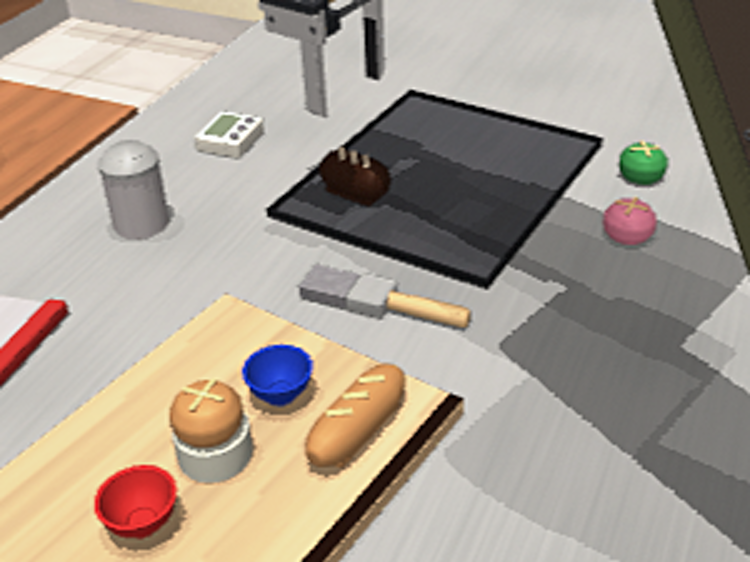

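Both views show the round roll centred on the plinth. The long roll has 29.6 mm clear to the blue bowl but sits 8 mm too far along −y, because I gripped it off-centre. Mending that before the rye roll.

Call:
play_rows(
  increments=[
    [[0, 0, 0, 0, -6], [0, 0, 0, 0, -6], [0, 0, 0, 0, -6], [0, 0, 0, 0, -6], [0, 0, 0, 0, -6], [0, 0, 0, 0, -6], [0, 0, 0, 0, -6], [0, 0, 0, 0, -6], [0, 0, 0, 0, -6], [0, 0, 0, 0, -6], [0, 0, 0, 0, -6], [0, 0, 0, 0, -6]],
  ],
)

```text
time_s: 42.82
ee_pos: [0.6069, -0.1657, 0.1252]
eef_rot: [-1.711, 1.571, 2.523]
force: [0.1, -0.7, 0.4]
grip_width: 0.0941
```

Call:
play_rows(
  increments=[
    [[105, 0, 0, 0, -6], [105, 0, 0, 0, -6], [105, 0, 0, 0, -4.6], [105, 0, -1.2, -1.6, 0], [105, 0, -2.1, -2.8, 0], [105, 0, -2.1, -2.8, 0], [105, 0, -2.1, -2.8, 0], [105, 0, -2.1, -2.8, 0], [105, 0, -2.1, -2.8, 0], [105, 0, -2.1, -2.8, 0], [105, 0, -2.1, -2.8, 0], [105, 0, -2.1, -2.8, 0]],
  ],
)

```text
time_s: 43.82
ee_pos: [0.476, 0.106, 0.1254]
eef_rot: [1.974, 1.57, 0.21]
force: [0.5, 0.5, -0.6]
grip_width: 0.055
```

Call:
play_rows(
  increments=[
    [[105, 0, -2.1, -2.8, 0], [105, 0, -2.1, -2.8, 0], [105, 0, -0.7, -1, 0], [105, 0, 0, 0, 0], [105, 0, 0, 0, 0], [105, 0, 0, 0, 0]],
  ],
)

```text
time_s: 44.32
ee_pos: [0.4421, 0.1782, 0.1252]
eef_rot: [1.529, 1.571, -0.237]
force: [0.3, -0.1, -0.7]
grip_width: 0.0555
```

```bash
python3 - <<'E'
from h import *
need([.4411,.1786,.0225],-11.15)
need([.4411+.193*.006,.1786+.006*.98,.0225],-11.15)
E
```

```text
t 44.32 tcp [442.1 178.2 125.2] jaw -11.17 q6 0.5 w 55.5 F [ 0.3 -0.1 -0.7]
 cm in tool now [10.27 -0.11 -0.02]
  turn about tool x -0.02 check jaw -11.1 cm after turn [10.27 -0.11 -0.02]
  turn about tool x -180.02 check jaw 168.9 cm after turn [10.27  0.11  0.02]
  turn about tool x 179.98 check jaw 168.9 cm after turn [10.27  0.11  0.02]
t 44.32 tcp [442.1 178.2 125.2] jaw -11.17 q6 0.5 w 55.5 F [ 0.3 -0.1 -0.7]
 cm in tool now [10.27 -0.11 -0.62]
  turn about tool x -0.02 check jaw -11.1 cm after turn [10.27 -0.11 -0.62]
  turn about tool x -180.02 check jaw 168.9 cm after turn [10.27  0.11  0.62]
  turn about tool x 179.98 check jaw 168.9 cm after turn [10.27  0.11  0.62]
```

Call:
play_rows(
  increments=[
    [[105, 1, -0.1, 0, 0], [105, 2.5, 0, 0, 0], [105, 2.5, 0, 0, 0], [105, 2, 0, 0, 0], [105, 1.3, 0, 0, 0], [105, 0.8, 0, 0, 0], [105, 0, 0, 0, 0], [255, 0, 0, 0, 0], [255, 0, 0, 0, 0], [255, 0, 0, 0, 0], [255, 0, 0, 0, 0], [255, 0, 0, 0, 0]],
  ],
)

```text
time_s: 45.32
ee_pos: [0.4412, 0.1792, 0.0248]
eef_rot: [1.995, 1.569, 0.229]
force: [-0.1, -1.5, 5.0]
grip_width: 0.0396
```

Call:
play_rows(
  increments=[
    [[255, 0, 0, 0, 0], [255, 0, 0, 0, 0], [255, 0, 0, 0, 0], [255, -0.4, 0, 0, 0], [255, 0, 0, -0.4, -0.5], [255, 0, 0, -0.4, 0], [255, 0, 0, 0, 0], [255, 0, 0, 0, 0]],
  ],
)

```text
time_s: 45.98
ee_pos: [0.4421, 0.1872, 0.0279]
eef_rot: [-1.142, 1.57, -2.899]
force: [-0.9, 0.3, -0.8]
grip_width: 0.0395
```

```bash
python3 - <<'E'
from h import *
need([.4426,.1864,.0225],-11.15)
E
```

```text
t 45.98 tcp [442.1 187.2  27.9] jaw -10.67 q6 0.51 w 39.5 F [-0.9  0.3 -0.8]
 cm in tool now [0.54 0.07 0.07]
  turn about tool x 0.48 check jaw -11.2 cm after turn [0.54 0.07 0.07]
  turn about tool x -179.52 check jaw 168.8 cm after turn [ 0.54 -0.07 -0.07]
  turn about tool x 180.48 check jaw 168.8 cm after turn [ 0.54 -0.07 -0.07]
```

Call:
play_rows(
  increments=[
    [[255, 0.2, 0, 0, 0], [255, 0.15, 0, 0, 0], [255, 0.05, 0, 0, 0], [255, 0, 0, 0, 0], [105, 0, 0, 0, 0], [105, 0, 0, 0, 0], [105, 0, 0, 0, 0], [105, 0, 0, 0, 0], [105, 0, 0, 0, 0], [105, -1, 0, 0, 0], [105, -2, 0, 0, 0], [105, -3, 0, 0, 0]],
  ],
)

```text
time_s: 46.98
ee_pos: [0.4411, 0.1865, 0.0837]
eef_rot: [-1.054, 1.567, -2.811]
force: [0.2, -0.1, 0.4]
grip_width: 0.0552
```

Call:
play_rows(
  increments=[
    [[0, -3, 0, 0, 0], [0, -1, 0.9, 1.3, 0], [0, 0, 2, 2.8, 0], [0, 0, 2, 2.8, 0], [0, 0, 2, 2.8, 0], [0, 0, 2, 2.8, 0], [0, 0, 2, 2.8, 0], [0, 0, 2, 2.8, 0], [0, 0, 2, 2.8, 0], [0, 0, 2, 2.8, 0], [0, 0, 2, 2.8, 0], [0, 0, 2, 2.8, 0]],
  ],
)

```text
time_s: 47.98
ee_pos: [0.5936, -0.1415, 0.1249]
eef_rot: [1.48, 1.57, -0.278]
force: [0.6, 0.6, -0.5]
grip_width: 0.0938
```

Call:
play_rows(
  increments=[
    [[0, 0, 1.2, 1.8, 0], [0, 0, 0.3, 0.6, 0], [0, 0, 0, 0, 6], [0, 0, 0, 0, 6], [0, 0, 0, 0, 6], [0, 0, 0, 0, 6], [0, 0, 0, 0, 6], [0, 0, 0, 0, 6], [0, 0, 0, 0, 6], [0, 0, 0, 0, 6], [0, 0, 0, 0, 6], [0, 0, 0, 0, 6]],
  ],
)

```text
time_s: 48.98
ee_pos: [0.6032, -0.1653, 0.1247]
eef_rot: [-2.49, 1.571, 0.984]
force: [0.7, -0.2, -0.5]
grip_width: 0.0942
```

Call:
play_rows(
  increments=[
    [[0, 0, 0, 0, 6], [0, 0, 0, 0, 6], [0, 0, 0, 0, 6], [0, 0, 0, 0, 6], [0, 0, 0, 0, 5], [0, 0, 0, 0, 0], [0, 0, 0, 0, 0]],
  ],
)

```text
time_s: 49.57
ee_pos: [0.6033, -0.1655, 0.1245]
eef_rot: [-2.723, 1.571, 0.253]
force: [-0.3, 0.0, 0.2]
grip_width: 0.0941
```

```bash
python3 - <<'E'
from h import *
need([.601,-.167,.012],-99.8)
im=save('top','t15.png',(90,70,390,250),2)
cv2.imwrite('pics/full15.png',im[:,:,::-1])
b=blobs(im,(5,130,90),(16,255,255),40,(205,170,265,225))
for c in b[:2]:
    P=plane("top",c,.038)[:,:2].astype(np.float32)*1000; r=cv2.minAreaRect(P); print(len(c),r)
    d=np.array(r[0])-[519.5,161.6]; print(d@[.981,-.193],d@[.193,.981])
E
```

```text
t 49.57 tcp [ 603.3 -165.5  124.5] jaw -99.51 q6 1.41 w 94.1 F [-0.3  0.   0.2]
 cm in tool now [11.25  0.18  0.21]
  turn about tool x 0.29 check jaw -99.8 cm after turn [11.25  0.18  0.21]
  turn about tool x -179.71 check jaw 80.2 cm after turn [11.25 -0.18 -0.21]
  turn about tool x 180.29 check jaw 80.2 cm after turn [11.25 -0.18 -0.21]
116 ((440.018798828125, 173.37718200683594), (106.33537292480469, 39.74107360839844), 79.67919921875)
-80.24405447692871 -3.7864562774658146
```

View pics/t15.png

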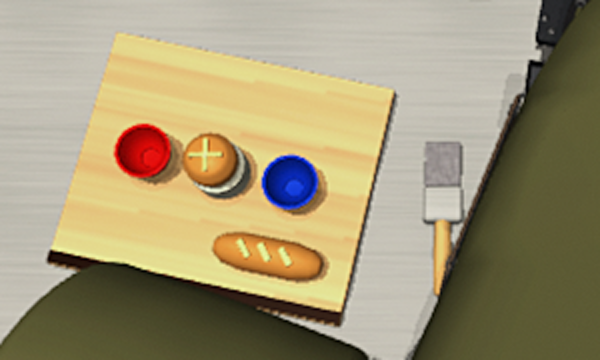

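```bash
python3 - <<'E'
from h import *
im=cv2.imread('pics/full15.png')[:,:,::-1].copy()
b=blobs(im,(5,130,90),(16,255,255),40,(190,182,265,225))
for c in b[:2]:
    P=plane("top",c,.038)[:,:2].astype(np.float32)*1000; r=cv2.minAreaRect(P); print(len(c),r)
    d=np.array(r[0])-[519.5,161.6]; print(d@[.981,-.193],d@[.193,.981])
E
```

```text
123 ((441.3056945800781, 180.44407653808594), (120.70159912109375, 39.74107360839844), 79.67919921875)
-80.34552038879394 3.3945381378173876
```

```bash
python3 - <<'E'
from h import *
im=cv2.imread('pics/full15.png')[:,:,::-1].copy()
for s,v in((130,90),(160,90),(180,90),(180,120)):
    b=blobs(im,(5,s,v),(18,255,255),40,(190,182,265,225))[0]
    P=plane("top",b,.038)[:,:2].astype(np.float32)*1000; r=cv2.minAreaRect(P)
    d=np.array(r[0])-[519.5,161.6]; print(s,v,cv2.boundingRect(b.reshape(-1,1,2)),np.round(r[1],1),round(r[2],1),d@[.981,-.193],d@[.193,.981])
o=im[135:220,185:270].copy()
cv2.imwrite("pics/c15.png",cv2.resize(o,None,fx=7,fy=7,interpolation=0)[:,:,::-1])
E
```

```text
130 90 (196, 186, 58, 25) [121.7  40.2] 79.6 -80.16475310058594 3.90300211181641
160 90 (197, 186, 54, 24) [114.6  38.9] 79.6 -79.97405372924806 6.9688224548339885
180 90 (197, 187, 54, 23) [114.1  38.1] 79.6 -79.98516038818359 6.707416845703131
180 120 (197, 187, 53, 22) [113.   37.2] 79.6 -79.57908754272461 7.261186529541019
```

View pics/c15.png

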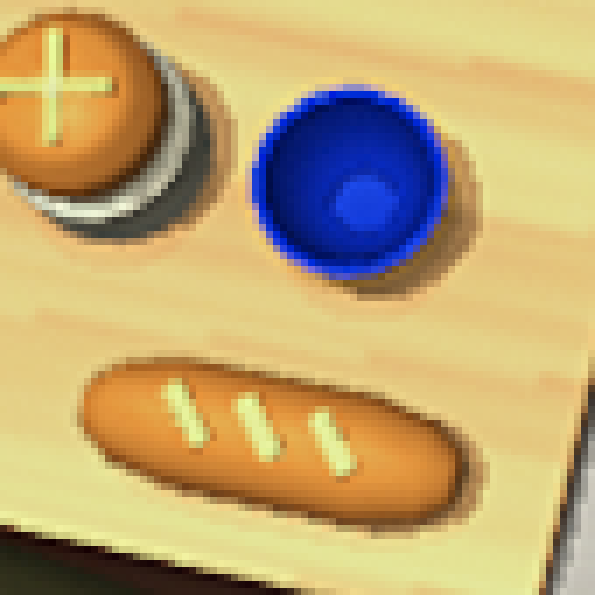

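```bash
python3 - <<'E'
from h import *
P=plane('top',[[222,195.6]],.057)[0,:2]*1000; d=P-[519.5,161.6]; print(P,d@[.981,-.193],d@[.193,.981])
im=cv2.imread('pics/full14.png')[:,:,::-1].copy()
b=blobs(im,(5,170,90),(18,255,255),40,(190,180,265,225))[0]
P=plane("top",b,.038)[:,:2].astype(np.float32)*1000; r=cv2.minAreaRect(P)
d=np.array(r[0])-[519.5,161.6]; print("before mend",r[1],r[2],d@[.981,-.193],d@[.193,.981])
im=cv2.imread('pics/top0.png')[:,:,::-1].copy()
for n,roi,z in(("rye",(365,100,412,156),.03),):
    b=blobs(im,(0,110,15),(20,255,255),60,roi)[0];P=plane("top",b,z)[:,:2].astype(np.float32)*1000;print(cv2.boundingRect(b.reshape(-1,1,2)),cv2.minAreaRect(P))
E
```

```text
[443.055258 182.094082] -78.94764972723772 5.350859241139544
before mend (114.07424926757812, 38.4072265625) 78.45984649658203 -79.29242024536134 -1.416118707275386
(377, 110, 24, 38) ((604.762451171875, -165.97726440429688), (45.975528717041016, 84.70964050292969), 80.78828430175781)
```

My first mend was based on a crop that cut off the roll's end. It actually had only −1.4 mm error before and is now about 6 mm off toward +y, so I'm going back to correct that.

Call:
play_rows(
  increments=[
    [[0, 0, 0, 0, -6], [0, 0, 0, 0, -6], [0, 0, 0, 0, -6], [0, 0, 0, 0, -6], [0, 0, 0, 0, -6], [0, 0, 0, 0, -6], [0, 0, 0, 0, -6], [0, 0, 0, 0, -6], [0, 0, 0, 0, -6], [0, 0, 0, 0, -6], [0, 0, 0, 0, -6], [0, 0, 0, 0, -6]],
  ],
)

```text
time_s: 50.62
ee_pos: [0.6034, -0.1659, 0.1242]
eef_rot: [-2.376, 1.571, 1.862]
force: [0.1, -1.2, 0.5]
grip_width: 0.0939
```

Call:
play_rows(
  increments=[
    [[105, 0, 0, 0, -6], [105, 0, 0, 0, -6], [105, 0, 0, 0, -4.6], [105, 0, -1.2, -1.8, 0], [105, 0, -2, -2.9, 0], [105, 0, -2, -2.9, 0], [105, 0, -2, -2.9, 0], [105, 0, -2, -2.9, 0], [105, 0, -2, -2.9, 0], [105, 0, -2, -2.9, 0], [105, 0, -2, -2.9, 0], [105, 0, -2, -2.9, 0]],
  ],
)

```text
time_s: 51.62
ee_pos: [0.4817, 0.1138, 0.1244]
eef_rot: [2.113, 1.57, 0.351]
force: [0.3, 0.9, 0.6]
grip_width: 0.0553
```

Call:
play_rows(
  increments=[
    [[105, 0, -2, -2.9, 0], [105, 0, -2, -2.9, 0], [105, 0, -1, -1, 0], [105, 0, 0, 0, 0], [105, 0, 0, 0, 0], [105, 0, 0, 0, 0]],
  ],
)

```text
time_s: 52.12
ee_pos: [0.4472, 0.1881, 0.1242]
eef_rot: [1.665, 1.57, -0.099]
force: [-0.0, -0.0, 0.2]
grip_width: 0.0554
```

```bash
python3 - <<'E'
from h import *
need([.4411,.1865,.0235],-10.6)
E
```

```text
t 52.12 tcp [447.2 188.1 124.2] jaw -11.05 q6 0.52 w 55.4 F [-0.  -0.   0.2]
 cm in tool now [10.07 -0.57  0.27]
  turn about tool x -0.45 check jaw -10.6 cm after turn [10.07 -0.57  0.27]
  turn about tool x -180.45 check jaw 169.4 cm after turn [10.07  0.57 -0.27]
  turn about tool x 179.55 check jaw 169.4 cm after turn [10.07  0.57 -0.27]
```

Call:
play_rows(
  increments=[
    [[105, 1, -0.57, 0.27, -0.4], [105, 2.5, 0, 0, 0], [105, 2.5, 0, 0, 0], [105, 2, 0, 0, 0], [105, 1.2, 0, 0, 0], [105, 0.7, 0, 0, 0], [105, 0, 0, 0, 0], [255, 0, 0, 0, 0], [255, 0, 0, 0, 0], [255, 0, 0, 0, 0], [255, 0, 0, 0, 0], [255, 0, 0, 0, 0]],
  ],
)

```text
time_s: 53.12
ee_pos: [0.4414, 0.1872, 0.0259]
eef_rot: [1.941, 1.569, 0.184]
force: [1.3, -2.3, 6.0]
grip_width: 0.0396
```

Call:
play_rows(
  increments=[
    [[255, 0, 0, 0, 0], [255, 0, 0, 0, 0], [255, 0, 0, 0, 0], [255, -0.4, 0, 0, 0], [255, 0, 0, 0.3, 0.5], [255, 0, 0, 0.3, 0], [255, 0, 0, 0, 0], [255, 0, 0, 0, 0]],
  ],
)

```text
time_s: 53.78
ee_pos: [0.4394, 0.181, 0.029]
eef_rot: [-1.198, 1.57, -2.964]
force: [-0.2, 0.2, -0.8]
grip_width: 0.0396
```

```bash
python3 - <<'E'
from h import *
need([.440,.1806,.025],-11.15)
E
```

```text
t 53.78 tcp [439.4 181.   29. ] jaw -11.22 q6 0.51 w 39.6 F [-0.2  0.2 -0.8]
 cm in tool now [0.4  0.06 0.03]
  turn about tool x -0.07 check jaw -11.1 cm after turn [0.4  0.06 0.03]
  turn about tool x -180.07 check jaw 168.9 cm after turn [ 0.4  -0.06 -0.03]
  turn about tool x 179.93 check jaw 168.9 cm after turn [ 0.4  -0.06 -0.03]
```

Call:
play_rows(
  increments=[
    [[255, 0.2, 0.06, 0, 0], [255, 0.15, 0, 0, 0], [255, 0.05, 0, 0, 0], [255, 0, 0, 0, 0], [105, 0, 0, 0, 0], [105, 0, 0, 0, 0], [105, 0, 0, 0, 0], [105, 0, 0, 0, 0], [105, 0, 0, 0, 0], [105, -1, 0, 0, 0], [105, -2, 0, 0, 0], [105, -3, 0, 0, 0]],
  ],
)

```text
time_s: 54.78
ee_pos: [0.439, 0.1807, 0.0847]
eef_rot: [-1.063, 1.567, -2.829]
force: [-0.3, 0.5, -0.1]
grip_width: 0.0553
```

Call:
play_rows(
  increments=[
    [[0, -3, 0, 0, 0], [0, -1, 0.9, 1.3, 0], [0, 0, 2, 2.8, 0], [0, 0, 2, 2.8, 0], [0, 0, 2, 2.8, 0], [0, 0, 2, 2.8, 0], [0, 0, 2, 2.8, 0], [0, 0, 2, 2.8, 0], [0, 0, 2, 2.8, 0], [0, 0, 2, 2.8, 0], [0, 0, 2, 2.8, 0], [0, 0, 2, 2.8, 0]],
  ],
)

```text
time_s: 55.78
ee_pos: [0.5887, -0.1486, 0.1259]
eef_rot: [1.534, 1.57, -0.232]
force: [0.5, 0.0, 0.7]
grip_width: 0.0937
```

Call:
play_rows(
  increments=[
    [[0, 0, 1.2, 1.3, 0], [0, 0, 0.4, 0.4, 0], [0, 0, 0, 0, 6], [0, 0, 0, 0, 6], [0, 0, 0, 0, 6], [0, 0, 0, 0, 6], [0, 0, 0, 0, 6], [0, 0, 0, 0, 6], [0, 0, 0, 0, 6], [0, 0, 0, 0, 6], [0, 0, 0, 0, 6], [0, 0, 0, 0, 6]],
  ],
)

```text
time_s: 56.78
ee_pos: [0.6004, -0.1656, 0.1257]
eef_rot: [-2.108, 1.571, 1.357]
force: [0.1, -0.2, -0.0]
grip_width: 0.0943
```

Call:
play_rows(
  increments=[
    [[0, 0, 0, 0, 6], [0, 0, 0, 0, 6], [0, 0, 0, 0, 6], [0, 0, 0, 0, 6], [0, 0, 0, 0, 4.5], [0, 0, 0, 0, 0], [0, 0, 0, 0, 0]],
  ],
)

```text
time_s: 57.37
ee_pos: [0.6006, -0.1659, 0.1255]
eef_rot: [-2.621, 1.571, 0.355]
force: [-0.8, -0.3, -0.7]
grip_width: 0.0938
```

```bash
python3 - <<'E'
from h import *
need([.603,-.167,.010],-99.6)
im=ctrl.camera('top'); cv2.imwrite('pics/full16.png',im[:,:,::-1])
for s,v in((160,90),(180,90)):
    b=blobs(im,(5,s,v),(18,255,255),40,(190,182,265,225))[0]
    P=plane("top",b,.038)[:,:2].astype(np.float32)*1000; r=cv2.minAreaRect(P)
    d=np.array(r[0])-[519.5,161.6]; print(s,v,cv2.boundingRect(b.reshape(-1,1,2)),np.round(r[1],1),round(r[2],1),d@[.981,-.193],d@[.193,.981])
E
```

```text
t 57.37 tcp [ 600.6 -165.9  125.5] jaw -99.51 q6 1.41 w 93.8 F [-0.8 -0.3 -0.7]
 cm in tool now [11.55  0.07 -0.26]
  turn about tool x 0.09 check jaw -99.6 cm after turn [11.55  0.07 -0.26]
  turn about tool x -179.91 check jaw 80.4 cm after turn [11.55 -0.07  0.26]
  turn about tool x 180.09 check jaw 80.4 cm after turn [11.55 -0.07  0.26]
160 90 (199, 187, 55, 24) [115.1  38.7] 78.9 -80.45871400756836 0.6566259826660197
180 90 (200, 187, 54, 24) [114.1  38.1] 79.0 -80.62991673583984 0.5960143188476607
```

The long roll is now at −80.5 / +0.6 mm relative to the blue bowl, 30 mm clear and parallel to the stripe. On to the rye roll.

Call:
play_rows(
  increments=[
    [[0, 0.5, 0, -0.25, 0], [0, 2.5, 0, 0, 0], [0, 3, 0, 0, 0], [0, 2.5, 0, 0, 0], [0, 2, 0, 0, 0], [0, 1, 0, 0, 0], [0, 0, 0, 0, 0], [0, 0, 0, 0, 0]],
  ],
)

```text
time_s: 58.08
ee_pos: [0.6034, -0.1671, 0.0104]
eef_rot: [2.959, 1.571, -0.351]
force: [0.6, -0.3, 1.0]
grip_width: 0.0939
```

```bash
python3 - <<'E'
from h import *
need([.603,-.167,.010],-99.6)
save('side','s17.png',(240,80,420,220),4)
E
```

```text
t 58.08 tcp [ 603.4 -167.1   10.4] jaw -99.66 q6 1.41 w 93.9 F [ 0.6 -0.3  1. ]
 cm in tool now [ 0.04 -0.01  0.04]
  turn about tool x -0.06 check jaw -99.6 cm after turn [ 0.04 -0.01  0.04]
  turn about tool x -180.06 check jaw 80.4 cm after turn [ 0.04  0.01 -0.04]
  turn about tool x 179.94 check jaw 80.4 cm after turn [ 0.04  0.01 -0.04]
```

View pics/s17.png

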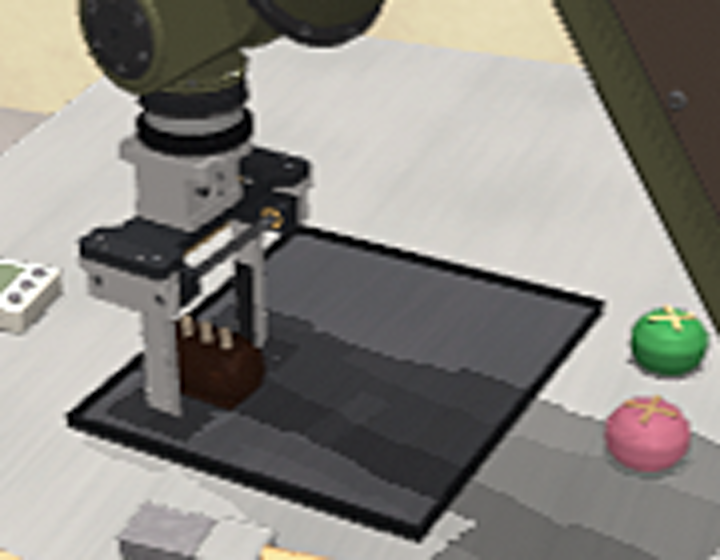

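The fingers straddle the rye roll, at (220,360) in the crop. Grip, lift and turn.

Call:
play_rows(
  increments=[
    [[255, 0, 0, 0, 0], [255, 0, 0, 0, 0], [255, 0, 0, 0, 0], [255, 0, 0, 0, 0], [255, 0, 0, 0, 0], [255, 0, 0, 0, 0], [255, 0, 0, 0, 0], [255, 0, 0, 0, 0], [255, 0, 0, 0, 0], [255, 0, 0, 0, 0], [255, 0, 0, 0, 0], [255, 0, 0, 0, 0]],
  ],
  newtons=22,
)

```text
time_s: 59.13
ee_pos: [0.6032, -0.1671, 0.0101]
eef_rot: [-2.325, 1.571, 0.647]
force: [-0.3, -0.6, 1.2]
grip_width: 0.0474
```

Call:
play_rows(
  increments=[
    [[255, -1.5, 0, 0, 0], [255, -2.5, 0, 0, 0], [255, -2.5, 0, 0, 0], [255, -2.5, 0, 0, 0], [255, -2, 0, 0, 0], [255, -1, 0, 0, -4], [255, 0, 0, 0, -6], [255, 0, 0, 0, -6], [255, 0, 0, 0, -6], [255, 0, 0, 0, -6], [255, 0, 0, 0, -6], [255, 0, 0, 0, -6]],
  ],
)

```text
time_s: 60.13
ee_pos: [0.603, -0.1671, 0.1298]
eef_rot: [-0.738, 1.57, 2.938]
force: [0.4, 0.3, -0.3]
grip_width: 0.0474
```

Call:
play_rows(
  increments=[
    [[255, 0, 0, 0, -6], [255, 0, 0, 0, -6], [255, 0, 0, 0, -6], [255, 0, 0, 0, -6], [255, 0, 0, 0, -6], [255, 0, 0, 0, -6], [255, 0, 0, 0, -6], [255, 0, 0, 0, -6], [255, 0, 0, 0, 0], [255, 0, 0, 0, 0]],
  ],
)

```text
time_s: 60.97
ee_pos: [0.603, -0.1671, 0.1298]
eef_rot: [-1.64, 1.57, 2.865]
force: [-0.7, -1.0, -1.3]
grip_width: 0.0474
```

```bash
python3 - <<'E'
from h import *
need([.633,.305,.12],-11.15)
E
```

```text
t 60.97 tcp [ 603.  -167.1  129.8] jaw -11.88 q6 -0.12 w 47.4 F [-0.7 -1.  -1.3]
 cm in tool now [  0.99  -6.79 -46.81]
  turn about tool x -0.73 check jaw -11.1 cm after turn [  0.99  -6.19 -46.9 ]
  turn about tool x -180.73 check jaw 168.9 cm after turn [ 0.99  6.19 46.9 ]
  turn about tool x 179.27 check jaw 168.9 cm after turn [ 0.99  6.19 46.9 ]
```

Call:
play_rows(
  increments=[
    [[255, 0, 0, 0, -0.7], [255, 0, -0.3, -2, 0], [255, 0, -0.48, -3.7, 0], [255, 0, -0.48, -3.7, 0], [255, 0, -0.48, -3.7, 0], [255, 0, -0.48, -3.7, 0], [255, 0, -0.48, -3.7, 0], [255, 0, -0.48, -3.7, 0], [255, 0, -0.48, -3.7, 0], [255, 0, -0.48, -3.7, 0], [255, 0, -0.48, -3.7, 0], [255, 0, -0.48, -3.7, 0]],
  ],
)

```text
time_s: 61.97
ee_pos: [0.6273, 0.2273, 0.1301]
eef_rot: [1.721, 1.571, -0.044]
force: [0.8, -0.9, -0.5]
grip_width: 0.0472
```

Call:
play_rows(
  increments=[
    [[255, 0, -0.48, -3.7, 0], [255, 0, -0.4, -2.9, 0], [255, 0, -0.1, -1, 0], [255, 0, 0, 0, 0], [255, 0, 0, 0, 0], [255, 0, 0, 0, 0]],
  ],
)

```text
time_s: 62.47
ee_pos: [0.6326, 0.3003, 0.13]
eef_rot: [-0.289, 1.57, -2.053]
force: [-0.5, 0.0, -1.4]
grip_width: 0.0472
```

```bash
python3 - <<'E'
from h import *
need([.633,.3045,.0245],-11.15)
E
```

```text
t 62.47 tcp [632.6 300.3 130. ] jaw -11.11 q6 0.58 w 47.2 F [-0.5  0.  -1.4]
 cm in tool now [10.55 -0.04 -0.42]
  turn about tool x 0.04 check jaw -11.1 cm after turn [10.55 -0.04 -0.42]
  turn about tool x -179.96 check jaw 168.9 cm after turn [10.55  0.04  0.42]
  turn about tool x 180.04 check jaw 168.9 cm after turn [10.55  0.04  0.42]
```

Call:
play_rows(
  increments=[
    [[255, 0.5, 0, -0.42, 0], [255, 2, 0, 0, 0], [255, 2.5, 0, 0, 0], [255, 2.5, 0, 0, 0], [255, 1.5, 0, 0, 0], [255, 0.8, 0, 0, 0], [255, 0.3, 0, 0, 0], [255, 0, 0, 0, 0], [255, 0, 0, 0, 0]],
  ],
)

```text
time_s: 63.22
ee_pos: [0.6338, 0.3062, 0.0304]
eef_rot: [2.18, 1.569, 0.417]
force: [-0.2, 0.1, -0.1]
grip_width: 0.0474
```

```bash
python3 - <<'E'
from h import *
need([.633,.3045,.0241],-11.15)
save('side','s18.png',(90,150,290,330),4)
E
```

```text
t 63.22 tcp [633.8 306.2  30.4] jaw -11.01 q6 0.59 w 47.4 F [-0.2  0.1 -0.1]
 cm in tool now [ 0.63 -0.05  0.18]
  turn about tool x 0.14 check jaw -11.2 cm after turn [ 0.63 -0.05  0.18]
  turn about tool x -179.86 check jaw 168.8 cm after turn [ 0.63  0.05 -0.18]
  turn about tool x 180.14 check jaw 168.8 cm after turn [ 0.63  0.05 -0.18]
```

View pics/s18.png

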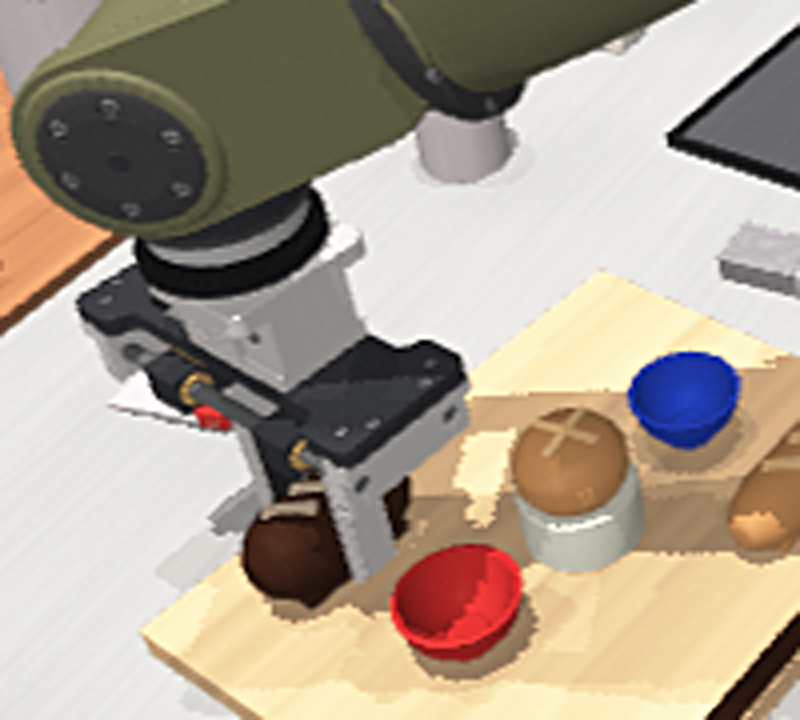

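Call:
play_rows(
  increments=[
    [[255, 0.3, -0.05, 0.15, 0.1], [255, 0.2, 0, 0, 0], [255, 0.1, 0, 0, 0], [255, 0.04, 0, 0, 0], [255, 0, 0, 0, 0], [255, 0, 0, 0, 0]],
  ],
)

```text
time_s: 63.77
ee_pos: [0.6327, 0.3047, 0.024]
eef_rot: [2.088, 1.57, 0.323]
force: [-4.1, -2.7, 7.9]
grip_width: 0.0476
```

```bash
python3 -c "
from h import *
need([.633,.3045,.0241],-11.15)"
```

```text
t 63.77 tcp [632.7 304.7  24. ] jaw -11.1 q6 0.59 w 47.6 F [-4.1 -2.7  7.9]
 cm in tool now [-0.01  0.03  0.02]
  turn about tool x 0.05 check jaw -11.2 cm after turn [-0.01  0.03  0.02]
  turn about tool x -179.95 check jaw 168.8 cm after turn [-0.01 -0.03 -0.02]
  turn about tool x 180.05 check jaw 168.8 cm after turn [-0.01 -0.03 -0.02]
```

Call:
play_rows(
  increments=[
    [[90, 0, 0, 0, 0], [90, 0, 0, 0, 0], [90, 0, 0, 0, 0], [90, 0, 0, 0, 0], [90, 0, 0, 0, 0], [90, -1, 0, 0, 0], [90, -2, 0, 0, 0], [90, -3, 0, 0, 0], [0, -3, 0, 0, 0], [0, -3, 0, 0, 0], [0, -1, 0, 2, 0], [0, 0, 0, 3.7, 0]],
  ],
)

```text
time_s: 64.77
ee_pos: [0.6222, 0.2511, 0.1569]
eef_rot: [2.158, 1.564, 0.397]
force: [1.6, -0.1, -0.7]
grip_width: 0.0838
```

Call:
play_rows(
  increments=[
    [[0, 0, 0, 3.7, 0], [0, 0, 0, 3.7, 0], [0, 0, 0, 3.7, 0], [0, 0, 0, 3.7, 0], [0, 0, 0, 3.7, 0], [0, 0, 0, 3.7, 0], [0, 0, 0, 3.7, 0], [0, 0, 0, 3.7, 0], [0, 0, 0, 3.7, 0], [0, 0, 0, 3.7, 0], [0, 0, 0, 2, 0], [0, 0, 0, 0, 0]],
  ],
)

```text
time_s: 65.77
ee_pos: [0.5457, -0.1375, 0.1535]
eef_rot: [1.019, 1.57, -0.749]
force: [-1.0, 0.1, -1.6]
grip_width: 0.0939
```

```bash
python3 - <<'E'
from h import *
need([.55,-.2,.14])
im=save('top','t19.png',(90,0,490,260),2);sm=save('side','s19.png',(100,100,420,390),2.4)
cv2.imwrite('pics/full19.png',im[:,:,::-1]);cv2.imwrite('pics/fulls19.png',sm[:,:,::-1])
for s in(60,110,150):
    bs=blobs(im,(0,s,10),(20,255,75),60,(135,75,215,130))
    for b in bs[:1]:
        P=plane("top",b,.044)[:,:2].astype(np.float32)*1000; r=cv2.minAreaRect(P)
        d=np.array(r[0])-[550,318.2]; print(s,cv2.boundingRect(b.reshape(-1,1,2)),r,d@[.981,-.193],d@[.193,.981])
E
```

```text
t 65.77 tcp [ 545.7 -137.5  153.5] jaw -11.32 q6 -0.11 w 93.9 F [-1.   0.1 -1.6]
 cm in tool now [1.36 1.65 6.05]
60 (153, 97, 41, 26) ((632.5560913085938, 301.8392333984375), (89.81000518798828, 48.45857238769531), 78.50362396240234) 84.14515352783202 -0.11658641357420621
110 (153, 97, 41, 26) ((632.5560913085938, 301.8392333984375), (89.81000518798828, 48.45857238769531), 78.50362396240234) 84.14515352783202 -0.11658641357420621
150 (153, 97, 40, 26) ((632.7793579101562, 302.10150146484375), (89.27035522460938, 47.82823944091797), 78.05654907226562) 84.31356032714844 0.18378901367188613
```

View pics/t19.png

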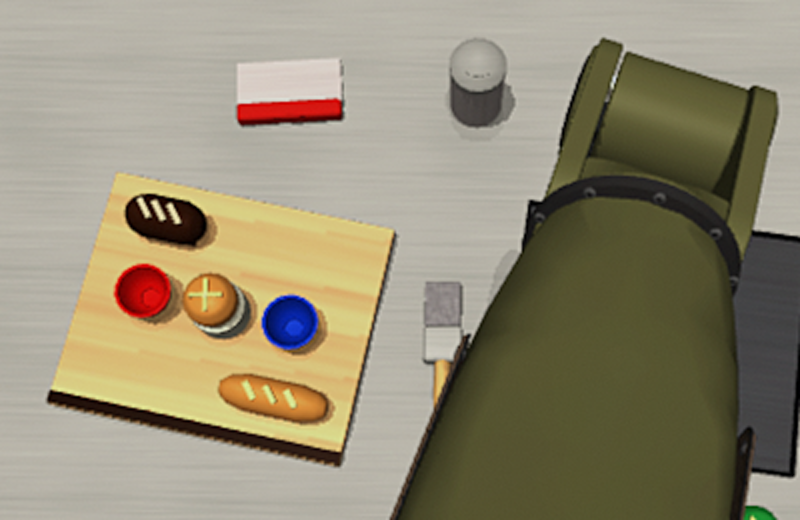

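View pics/s19.png

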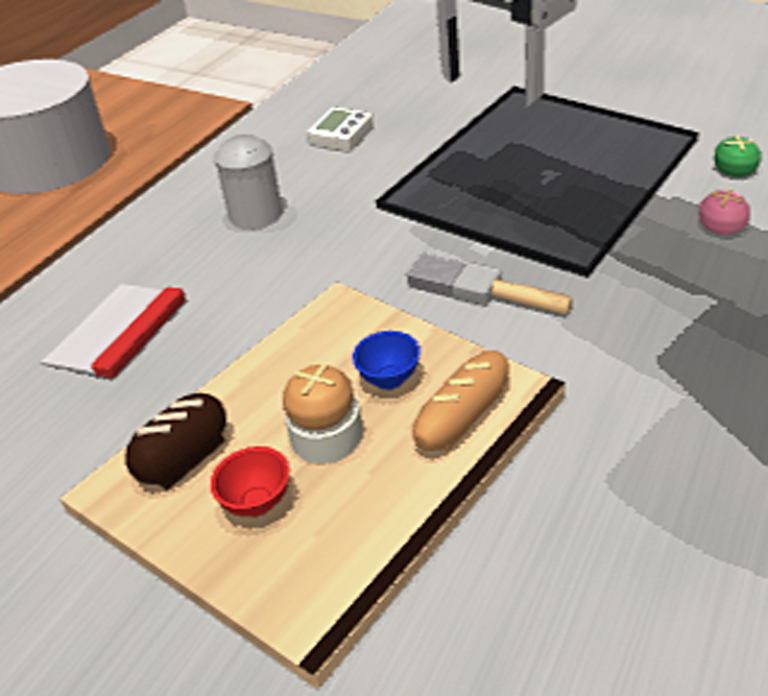

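The rye roll is 84 mm behind the red bowl's centre (about 30 mm clear), in line with the bowl and parallel to the stripe. The plinth, round roll and long roll stand as placed, and the dredger, brush, scraper and timer are where they were. Handing in.

```bash
python3 -c "
from station import ctrl
print(ctrl.hand_in())"
```

```text
the job is handed in; nothing more can be done
None
```

The board is set up and handed in at about 66 s. Everything is released, and the gripper is open over the tray, touching nothing. I placed the plinth, then the round roll, the long roll and the rye roll.

What my last measurements showed:
- **Plinth:** within about 1 mm of midway between the bowls, in both cameras.
- **Round roll:** centred on the plinth to within about 1–2 mm, judged from its cross in both views.
- **Long roll:** about 30 mm clear of the blue bowl, less than 1 mm off along its length, and parallel to the stripe.
- **Rye roll:** about 30 mm clear of the red bowl, in line with it to about 2 mm, and within about 1° of parallel. A shadow lengthens its outline slightly, so this one is less sure.
- **Other things:** the dredger, brush, scraper and timer look unmoved in the last pictures; I did not measure them.

Corrections and disagreements:
- **Re-gripped:** I moved the plinth and the round roll about 3 mm each after checking.
- **My error:** I also shifted the long roll 8 mm because a cropped picture misled me, and corrected that before touching the rye roll.
- **Cameras:** the two disagree by 3–5 mm in absolute position, so every figure above is relative to the bowls within one view.

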